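# Tip the tote and scoop out the sample tubes

### The job

Lift the black tab of the grey tote to tip it by at least 25 degrees towards the robot, so that both glass tubes gather in its low corner; then take the steel scoop, scoop the tubes out of that corner and tip them gently into the steel tray. Finally stand the scoop upright on its black rubber mat and let go. The tubes are clean: never touch them with the gripper, never let them drop or race, and leave everything else on the bench where it is.

Things in the scene. Friction and masses are not known exactly. Their poses are not given: they have to be found in the camera images.
- tote (a joint): Tilt of the grey tote in rad about the hinge at its low edge: 0 = level, grows as the tab is lifted, stop at 0.6. The hinge is stiff (about 1.8 N m) and the tote stays at the angle where it is left; lifting the tab takes about 12 N.
- hinge (a point): Fixed point on the hinge line (the tote's bottom edge nearest the robot, half-way along it), 16 mm above the bench. Its x axis points level along the tote from the low end to the tab end, y runs along the hinge, z up. The tote frame used below is this frame turned about y with the tote (its x rises as the joint grows).
- tote_low (a point): Low inner corner of the tote, mid-width, on its floor by the low-end wall: tote frame x = 4, y = 0, z = 4 mm; it has the tote's axes and turns with it. Seen from this point the inside is 210 mm long (x) and 130 mm wide; low-end wall 111 mm high, side walls 81 mm high up to x = 126 and 56 mm beyond, tab-end wall 56 mm. Walls and floor are 4 mm thick.
- tote_tab (a point): Grip point on the black lifting tab, an upright plate outside the tote's tab-end wall: 10 mm thick along x, 60 mm wide along y, its top 15 mm above this point and 40 mm above that wall's rim. In the tote frame the point is at x = 223, y = 0, z = 85 mm. Its axes are the tote's, and turn with it.
- tube_a_center (a point): Capped glass sample tube, a smooth closed cylinder 30 mm in diameter and 95 mm long, 30 to 65 g, with an aluminium cap at its +y end; it slides and rolls easily (friction about 0.22). The point is its centre, half-way along; its y axis runs along the tube. At the start both tubes lie on the tote's floor, roughly across the tote.
- tube_b_center (a point): Capped glass sample tube, a smooth closed cylinder 30 mm in diameter and 95 mm long, 30 to 65 g, with an aluminium cap at its +y end; it slides and rolls easily (friction about 0.22). The point is its centre, half-way along; its y axis runs along the tube. At the start both tubes lie on the tote's floor, roughly across the tote.
- tube_a: The first tube; origin at its centre.
- tube_b: The second tube; origin at its centre.
- scoop_grip (a point): Grip point on the upright black handle of the steel scoop (200 g, loose, standing on its mat at the start). The handle is a bar 16 mm thick (along scoop x) and 30 mm wide (y), 150 mm tall; the point is on its centre line, 130 mm above the underside of the blade and 20 mm below the handle's top. Scoop axes: z up along the handle, -x towards the blade's lip.
- scoop_blade (a point): Centre of the underside of the scoop's flat blade, 52 mm towards the lip (-x) of the handle's centre line. The blade is a 2 mm plate, 82 mm long (x from -41, the lip, to +41 from this point) and 108 mm wide, with no side walls; a 42 mm high back wall stands at its handle end. Axes as for the handle.
- scoop: The scoop; origin at the blade's handle end, on its underside. Sliding the lip along the tote's floor under both tubes, against the low-end wall, takes about 10 to 30 N.
- mat: Black rubber mat 150 x 150 x 3 mm, fixed, the scoop's parking place; origin at the centre of its underside on the bench. It and the tray stand on opposite sides of the tote and may be swapped.
- tray: Open steel tray, fixed, 210 mm (x) x 160 mm (y) outside, 36 mm high, walls and floor 3 mm; origin at the centre of its underside on the bench.
- rack: Wire rack with capped tubes, 150 x 46 mm, 130 mm high; loose bystander, origin under its centre.
- beaker: Small glass beaker, 48 mm across, 60 mm high; loose bystander, origin under its centre.
- amber: Amber bottle, 56 mm across, 145 mm high; loose bystander, origin under its centre.
- jar: Clear jar, 64 mm across, 90 mm high; loose bystander, origin under its centre.
- dishes: Stack of three round dishes, 92 mm across, 43 mm high; loose bystander, origin under its centre.
- timer: White bench timer, 55 x 65 x 20 mm; loose bystander, origin under its centre.
- marker: Marker pen, 135 mm long, 14 mm thick, lying; loose bystander, origin under its centre.
Things that resemble listed ones, but are neither listed nor needed, are in the scene too. Leave any green or yellow look-alike of the mat alone.

How it is judged:
On the way, in this order (a step that is already met when the one before it is completed fails the run):
1. the tote is tipped by at least 0.38 rad (22 degrees) and both tubes lie in its low corner (centres within 90 mm of the low-end wall) (value of joint tote above 0.38 rad and x of each of tube_a_center, tube_b_center in the frame of tote_low below 0.09 m), for 0.2 s.
2. a tube rides on the scoop, lifted clear of the tote (tube centre above 0.15 m) (((height (world z) of tube_a_center above 0.15 m and contact force between scoop and tube_a above 0.05 N) or (height (world z) of tube_b_center above 0.15 m and contact force between scoop and tube_b above 0.05 N))), for 0.2 s.
At the end, for the whole second after the job is handed in: Both tubes lie at rest inside the tray (centres within its walls, under 60 mm above the bench); the scoop stands at rest, upright within 0.1 rad, its blade centre within 70 mm of the mat's centre and under 12 mm above the bench (x of tube_a_center in the frame of tray between -0.1 and 0.1 m and y of tube_a_center in the frame of tray between -0.075 and 0.075 m and z of tube_a_center in the frame of tray between 0 and 0.06 m and linear speed of each of tube_a, tube_b, scoop below 0.03 m/s and x of tube_b_center in the frame of tray between -0.1 and 0.1 m and y of tube_b_center in the frame of tray between -0.075 and 0.075 m and z of tube_b_center in the frame of tray between 0 and 0.06 m and horizontal distance between scoop_blade and mat below 0.07 m and angle between scoop_blade's own z axis and vertical below 0.1 rad and height (world z) of scoop_blade below 0.012 m); the robot touches nothing.
It fails at once if the gripper touches a tube (contact force between the fingers and tube_a above 0.5 N or contact force between the fingers and tube_b above 0.5 N).
It fails at once if a tube drops or races (faster than 1.3 m/s) (linear speed of any of tube_a, tube_b above 1.3 m/s).
It fails at once if a bystander is moved by more than 30 mm (distance of any of rack, beaker, amber, jar, dishes, timer, marker from where it was at the start of the episode above 0.03 m).
It fails at once if a bystander is tipped over (0.4 rad) (angle between any of rack, beaker, amber, jar, dishes, timer, marker's own z axis and vertical above 0.4 rad).
It also fails if it takes over 72 s, if anything falls off the work surface, if the arm or the gripper's body presses on something with over 40 N, if the wrist force passes 120 N, or if a joint passes its speed limit or range.

### The arm

A 7-joint arm with a two-finger parallel gripper is mounted at the origin on the work surface. World frame = base frame: x ahead of the robot, y to its left, z up, the work surface at z = 0. Lengths are in m, angles in rad, forces in N, time in s.
With the tool pointing down it reaches from about 0.425 to 1.025 m from the base axis. Payload 9.4 kg.
Tool frame: the origin (TCP) lies at the very end of the fingers, on their centre line; the grasp point (between the pads) lies env.grasp_offset behind it (env.grasp_offset is the distance from the TCP to the grasp point, in m); z points along the fingers, y is the direction in which the jaws open and shut (so a half turn about z gives the same grasp; the last joint's range is limited). The gripper opens to 85 mm and grips with 20 to 120 N. Pads are 22 mm wide; open, the fingers measure 114 mm over their backs; the gripper's body (76 mm by 85 mm) begins 54 mm behind the grasp point. The pads swing forward as they close: fully open they stand 13 mm farther back than shut.
Start: joints at [-1.256, 0.599, -0.003, 1.599, 0.002, 0.943, -0.08], TCP at [0.277, 0.67, 0.231] pointing down, gripper open.
Joint ranges: [-2.57, 2.57], [-0.35, 1.97], [-1.29, 1.29], [0.11, 2.56], [-1.05, 4.19], [0.11, 1.86], [-2.63, 2.63]. Speed limits (rad/s): [2.22, 2.22, 3.01, 3.01, 3.14, 3.14, 3.14].

### API

Orientations are given as a unit quaternion [w, x, y, z].
In Python, from cell import env, optics gives the robot as it stands.
- The arm moves only by the tool carry_out, never from a script. Its argument "deltas" is text: rows parted by semicolons, each of 5 numbers parted by spaces: the shift along the tool's x, y, z in mm, then the turn about the tool's z in degrees, then the finger opening in mm, from 0 to 85.4. A call has 1 to 12 rows; each row shifts and turns the pose as measured when the row begins, along the tool's axes as they then stand; what a row does not reach is not made up. A row lasts 1/10 s, in which the tool goes at most 50 mm and 8.59 degrees, less where a joint would pass 70% of its speed; a pose out of reach is approached as far as the arm can. A call is refused whole if a number of a shift passes 50 or a number of a turn 8.59, either way. A call with a gripper value outside its range is refused whole. The fingers move at their own pace and stop on an object; "squeeze" is the grip in N (left out, the last holds). Time passes only in rows, so rows that do not move let the fingers close. It gives the time, the measured TCP pose, the force and the opening at its end, in the units of the state.
- env.get_state(): the state, without advancing time (a new reading comes with each control period).
- optics.snapshot(name): name is "scene" or "top"; returns the picture (480x640x3 uint8, red, green, blue); there is no depth.
- optics.get_calibration(name): a dict with "fovy" (degrees; the focal length in pixels is half the picture's height over the tangent of half this angle, whatever the lens; pixels are square), "cx", "cy" (the principal point, pixels), "dist" ([k1, k2, p1, p2, k3] as OpenCV has them; the pictures are not rectified), "R" (3x3) and "t" (3): a world point X has camera coordinates R X + t. Camera axes: x right, y down, z forward; pixel columns grow to the right and rows downward; lengths in m; the calibration is good to about 2 mm. A picture is of the moment at which its call begins. get_calibration takes no time and is no camera call.
- env.finish_job(): hands the job in, once; it reports no verdict.
The state is a dict: "time_s": time; "qpos": joint angles; "qd": joint speeds; "effort": joint torques, N m; "position": TCP position; "eef_rot": TCP orientation; "wrist_force": force on the tool from outside, world axes, zero at the start; "moment": the same for the moment, N m; "finger_gap": opening from 0.0 (shut) to 1.0 (fully open).
Only numpy, scipy, OpenCV 4.12 (cv2) and the standard library are available. Lean on these libraries where they do the work, as an engineer would, in place of code of your own. Each camera call takes 0.05 s, during which the arm holds its last target.

## Working session

There is one attempt and no reset: what is moved stays moved. The work goes in short steps, Python scripts to look and compute and a tool call to move; the robot and the scene stay as the last step left them, time stands still between calls to the robot, and variables do not carry over. Pictures are saved under pics/ and viewed, and the job is handed in when it is done.

Besides the shell and the picture viewer there is one more tool, called in YAML: its name, and indented under it one key for each argument. carry_out: Moves the arm, as the interface text tells. Its arguments: {"type":"object","properties":{"deltas":{"type":"string"},"squeeze":{"type":"number"}},"required":["deltas"]}

```bash
ls; mkdir -p pics; python3 - <<'E'
from cell import env, optics
import cv2
print(env.get_state(), env.grasp_offset)
for n in ("scene","top"):
    im=optics.snapshot(n); cv2.imwrite(f"pics/{n}0.png",im[:,:,::-1]); print(n,optics.get_calibration(n))
E
```

```text
pics
{'time_s': 0.0, 'qpos': array([-1.25571457,  0.60012117, -0.0025392 ,  1.60010188,  0.00184786,
        0.9428965 , -0.07980628]), 'qd': array([-0.0019319 ,  0.00017704,  0.00041119, -0.00248587, -0.00114163,
        0.00157987,  0.00029245]), 'effort': array([-9.00127725e-04, -7.76437211e+01,  1.56439472e+00, -2.58020228e+01,
        1.23078076e-02,  8.84713547e-03, -1.46449304e-05]), 'position': array([0.27668602, 0.66963634, 0.23042988]), 'eef_rot': array([-5.85908526e-05,  1.94602636e-01,  9.80881864e-01, -7.60656530e-04]), 'wrist_force': array([-0.04826577, -0.13738736,  0.82118358]), 'moment': array([0.03410527, 0.03257569, 0.02219859]), 'finger_gap': 0.9998965092370727} 0.0187
scene {'fovy': 44.37624316779882, 'cx': 319.05983444268594, 'cy': 244.14047519828137, 'dist': array([0.05399012, 0.        , 0.        , 0.        , 0.        ]), 'R': array([[-0.7965302 ,  0.60459133, -0.0029944 ],
       [ 0.52369077,  0.68745427, -0.50314472],
       [-0.30213842, -0.4023381 , -0.86419698]]), 't': array([ 0.46154363, -0.17279825,  1.6898783 ])}
top {'fovy': 51.8730046640911, 'cx': 331.3846813397533, 'cy': 239.49276458280752, 'dist': array([-0.13922244,  0.        ,  0.        ,  0.        ,  0.        ]), 'R': array([[ 0.00380918, -0.99997944,  0.00515934],
       [-0.98791482, -0.00456257, -0.15493061],
       [ 0.15495096, -0.00450683, -0.98791188]]), 't': array([-0.09048606,  0.53854948,  1.37573817])}
```

View pics/scene0.png

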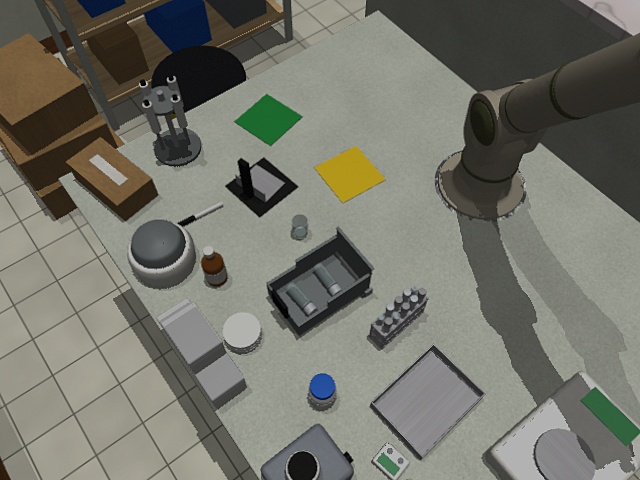

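View pics/top0.png

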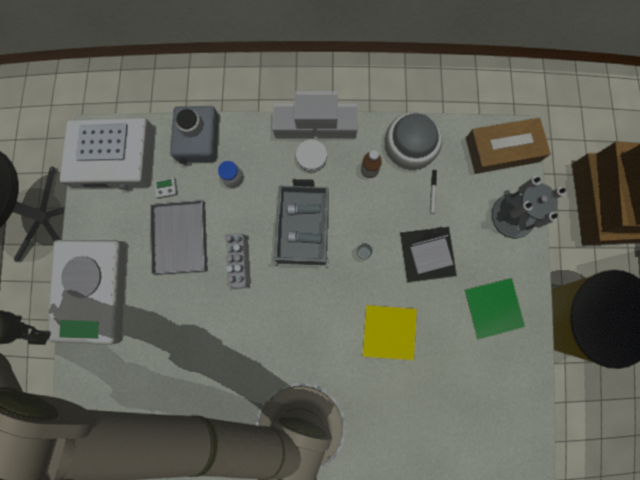

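```bash
cat > h.py <<'E'
import numpy as np, cv2
from cell import env, optics
from scipy.spatial.transform import Rotation as Rn
def cal(n):
    c=optics.get_calibration(n); f=240/np.tan(np.radians(c['fovy'])/2)
    K=np.array([[f,0,c['cx']],[0,f,c['cy']],[0,0,1]]); return K,np.array(c['dist']),np.array(c['R']),np.array(c['t'])
def ray(n,uv):
    K,d,R,t=cal(n); p=cv2.undistortPoints(np.array([[uv]],float),K,d)[0,0]
    return -R.T@t, R.T@np.array([p[0],p[1],1])
def onz(n,uv,z):
    o,v=ray(n,uv); return o+v*(z-o[2])/v[2]
def proj(n,X):
    K,d,R,t=cal(n); return cv2.projectPoints(np.array(X,float).reshape(-1,3),cv2.Rodrigues(R)[0],t,K,d)[0].reshape(-1,2)
def tri(a,b):
    (o1,v1),(o2,v2)=ray('scene',a),ray('top',b)
    A=np.stack([v1,-v2],1); s=np.linalg.lstsq(A,o2-o1,rcond=None)[0]
    p,q=o1+v1*s[0],o2+v2*s[1]; return (p+q)/2, np.linalg.norm(p-q)
def crop(src,box,k,out):
    im=cv2.imread(src); x0,y0,x1,y1=box
    c=cv2.resize(im[y0:y1,x0:x1],None,fx=k,fy=k,interpolation=cv2.INTER_CUBIC)
    # ticks
    for x in range((x0+9)//10*10,x1,10):
        cv2.line(c,((x-x0)*k,0),((x-x0)*k,6),(0,0,255),1)
        if x%20==0: cv2.putText(c,str(x),((x-x0)*k,16),0,.35,(0,0,255))
    for y in range((y0+9)//10*10,y1,10):
        cv2.line(c,(0,(y-y0)*k),(6,(y-y0)*k),(0,0,255),1)
        if y%20==0: cv2.putText(c,str(y),(8,(y-y0)*k+4),0,.35,(0,0,255))
    cv2.imwrite(out,c)
E
python3 - <<'E'
from h import *
crop('pics/top0.png',(260,160,340,280),5,'pics/c1.png')
crop('pics/top0.png',(390,215,470,295),7,'pics/c2.png')
crop('pics/scene0.png',(255,220,385,340),5,'pics/c3.png')
crop('pics/scene0.png',(215,145,305,225),7,'pics/c4.png')
E
```

```text
(no output)
```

View pics/c1.png

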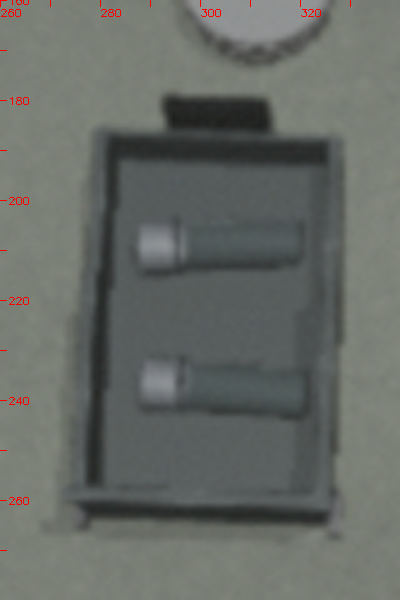

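View pics/c2.png

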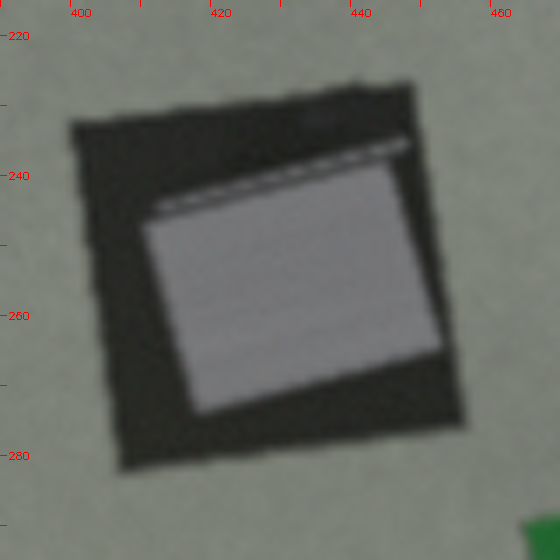

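View pics/c3.png

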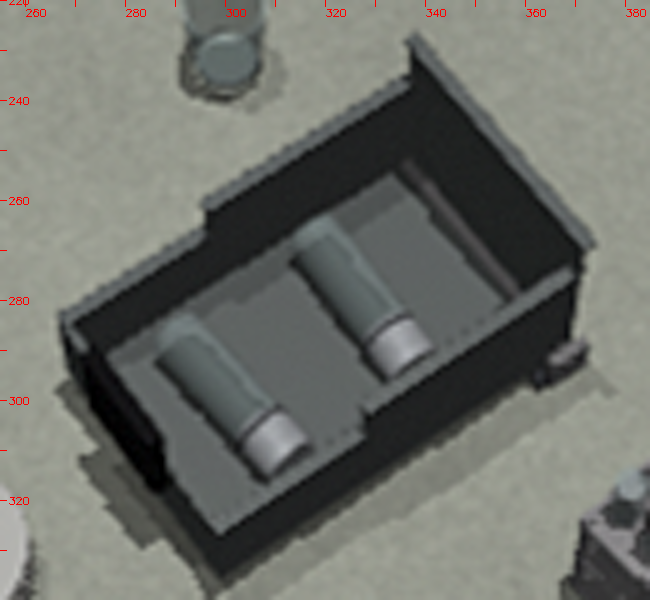

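View pics/c4.png

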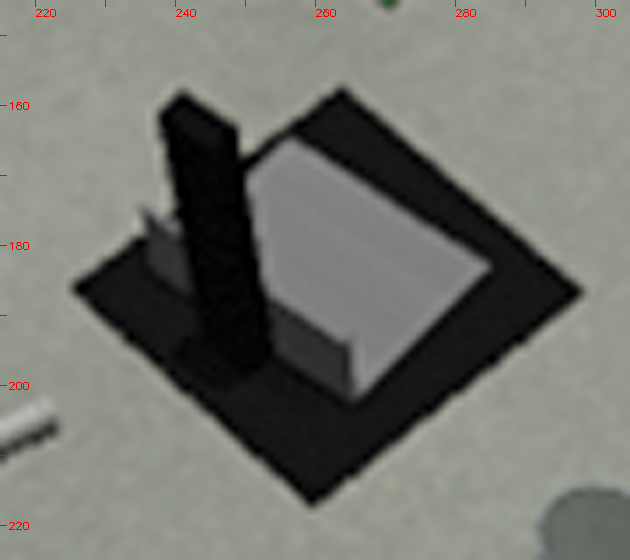

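```bash
python3 - <<'E'
from h import *
np.set_printoptions(precision=4,suppress=True)
print("mat corners top", [onz('top',p,.003)[:2] for p in [(401,232.5),(449,227),(456.5,276),(407,282)]])
print("mat corners scene", [onz('scene',p,.003)[:2] for p in [(225.5,186),(263,157.5),(297,187),(258.5,217)]])
print("blade top corners: lip L,R back R, L", [onz('top',p,.005)[:2] for p in [(418,274),(453,265),(446,238),(410.5,247)]])
print("blade scene", [onz('scene',p,.005)[:2] for p in [(255,164.5),(284,183),(264,202)]])
print("handle top scene@.153",[onz('scene',p,.153)[:2] for p in [(236.5,161.5),(240,158),(248,163),(244.5,167)]])
print("tray corners scene z.036", [onz('scene',p,.036)[:2] for p in [(433,347),(484,395),(422,457),(371,405)]])
print("tray top", [onz('top',p,.036)[:2] for p in [(152,204),(203,201),(206,272),(152,275)]])
# tote: low wall top rim z=.016+.115=.131 outer corners; scene
print("tote low rim scene z.131", [onz('scene',p,.131)[:2] for p in [(337,228),(371.5,269)]])
print("tote far rim z.076 scene", [onz('scene',p,.076)[:2] for p in [(267,283)]])
print("tote rims top far z.076", [onz('top',p,.076)[:2] for p in [(280,187),(326,188)]])
print("tote low top z.131", [onz('top',p,.131)[:2] for p in [(274.5,259),(326,258)]])
print("tab top z.116", [onz('top',p,.116)[:2] for p in [(291,180),(312,181)]])
print("tubes z.035+", [onz('top',p,.038)[:2] for p in [(286,208.5),(320,208.5),(286,237),(320.5,239)]])
E
```

```text
mat corners top [array([ 0.5671, -0.2951]), array([ 0.5846, -0.4404]), array([ 0.4377, -0.4583]), array([ 0.4201, -0.3104])]
mat corners scene [array([ 0.5856, -0.4342]), array([ 0.4419, -0.4544]), array([ 0.425 , -0.3077]), array([ 0.57, -0.29])]
blade top corners: lip L,R back R, L [array([ 0.4434, -0.343 ]), array([ 0.4701, -0.4482]), array([ 0.5508, -0.4296]), array([ 0.5234, -0.3223])]
blade scene [array([ 0.4759, -0.4458]), array([ 0.4471, -0.3404]), array([ 0.53 , -0.321])]
handle top scene@.153 [array([ 0.5621, -0.3788]), array([ 0.5484, -0.3829]), array([ 0.5409, -0.3566]), array([ 0.5554, -0.3512])]
tray corners scene z.036 [array([0.4562, 0.2863]), array([0.4423, 0.4397]), array([0.6453, 0.4544]), array([0.6617, 0.3029])]
tray top [array([0.6443, 0.4455]), array([0.6531, 0.2908]), array([0.4434, 0.2726]), array([0.4331, 0.4326])]
tote low rim scene z.131 [array([ 0.4703, -0.0694]), array([0.4758, 0.071 ])]
tote far rim z.076 scene [array([ 0.6833, -0.0745])]
tote rims top far z.076 [array([0.6849, 0.0594]), array([ 0.6824, -0.0721])]
tote low top z.131 [array([0.4714, 0.0644]), array([ 0.4748, -0.0736])]
tab top z.116 [array([0.6944, 0.0251]), array([ 0.6917, -0.0334])]
tubes z.035+ [array([0.6304, 0.0444]), array([ 0.6308, -0.0547]), array([0.5463, 0.0428]), array([ 0.5409, -0.0569])]
```

```bash
cat > fit.py <<'E'
from h import *
from scipy.optimize import least_squares
def fit(obs,x0,z0):
    def res(p):
        x,y,a=p; c,s=np.cos(a),np.sin(a); r=[]
        for n,P,uv in obs:
            W=[x+c*P[0]-s*P[1], y+s*P[0]+c*P[1], z0+P[2]]
            r.append(proj(n,W)[0]-uv)
        return np.concatenate(r)
    o=least_squares(res,x0,loss='soft_l1'); return o.x, res(o.x).reshape(-1,2)
E
python3 - <<'E'
from fit import *
np.set_printoptions(precision=4,suppress=True)
S,T='scene','top'
m=1e-3
tote=[(S,(0,-.069,.115),(337.6,227)),(S,(0,.069,.115),(373,268.6)),(S,(.130,-.069,.085),(296,260)),(S,(.218,-.069,.060),(267.4,283)),
(T,(0,.069,.115),(273.6,258.4)),(T,(0,-.069,.115),(327,258.4)),(T,(.218,.069,.06),(279.6,186)),(T,(.218,-.069,.06),(328.6,187)),
(T,(.228,.03,.100),(292.4,179)),(T,(.228,-.03,.100),(313,180))]
print(*fit(tote,[.47,0,0],.016))
scoop=[(T,(-.082,.054,.002),(418,274)),(T,(-.082,-.054,.002),(453,265)),(S,(-.082,-.054,.002),(255,164.5)),(S,(-.082,.054,.002),(284,183)),(S,(0,.054,.002),(264,202.5)),
(S,(.003,.015,.150),(248,163)),(S,(.003,-.015,.150),(240,158)),(S,(.019,-.015,.150),(236.5,161.5))]
print(*fit(scoop,[.54,-.38,.2],.003))
mat=[(T,(.075,.075,0),(400.5,232.5)),(T,(.075,-.075,0),(449,227)),(T,(-.075,-.075,0),(456.5,276)),(T,(-.075,.075,0),(407,282)),
(S,(.075,-.075,0),(225.5,186)),(S,(-.075,-.075,0),(263,157.5)),(S,(-.075,.075,0),(297,187)),(S,(.075,.075,0),(258.5,217))]
print(*fit(mat,[.5,-.37,.1],.003))
crop('pics/scene0.png',(355,335,500,470),5,'pics/c5.png'); crop('pics/top0.png',(140,190,250,300),6,'pics/c6.png')
E
```

```text
[ 0.4689 -0.0012 -0.0281] [[ 0.2535  0.096 ]
 [-0.7789 -1.6696]
 [-0.8073 -0.3596]
 [-1.358  -0.1509]
 [-0.3702  0.7889]
 [-2.2924  2.4946]
 [-0.3363 -0.329 ]
 [-1.1289  0.1451]
 [-0.3979 -0.1553]
 [ 0.5372 -0.5033]]
[ 0.5404 -0.3718  0.2671] [[-0.5927 -1.2216]
 [-0.9578 -1.8255]
 [ 0.1676  0.0069]
 [-0.1409 -0.2181]
 [ 1.4096 -0.8941]
 [ 0.5356 -0.2758]
 [-0.1378 -0.8177]
 [-0.6918 -0.473 ]]
[ 0.5037 -0.3743  0.12  ] [[-0.9306 -0.7195]
 [-0.2087 -0.8565]
 [-0.1605 -0.1945]
 [-0.5151 -0.0782]
 [-1.5385 -0.9925]
 [ 0.3671 -1.3195]
 [ 1.0974 -1.0696]
 [ 0.0499 -0.3505]]
```

View pics/c5.png

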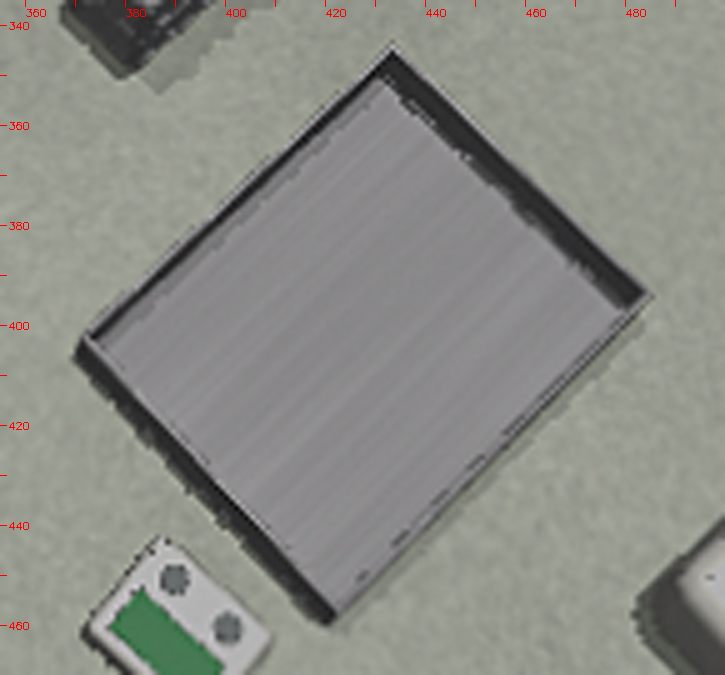

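View pics/c6.png

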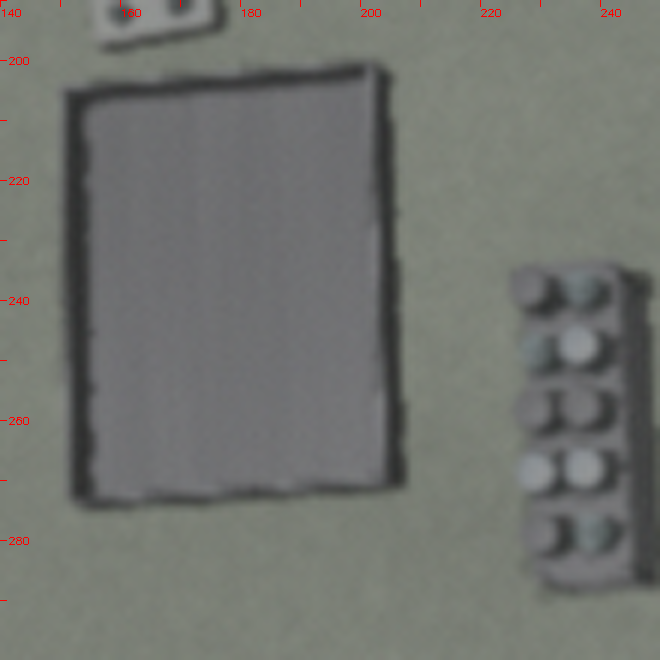

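```bash
cat >> h.py <<'E'
def where():
    s=env.get_state(); q=s['eef_rot']; R=Rn.from_quat([q[1],q[2],q[3],q[0]]).as_matrix(); return s,np.array(s['position']),R
def plan(target=None,yaw=None,dth=None):
    """yaw: desired angle of tool y axis from world y (CCW, rad). prints delta in tool axes (mm) and turn (deg about tool z)"""
    s,p,R=where(); a=np.arctan2(-R[0,1],R[1,1])
    np.set_printoptions(precision=4,suppress=True)
    print('t',round(s['time_s'],2),'p',p.round(4),'yaw',round(a,4),'tilt',R[:,2].round(4),'F',np.array(s['wrist_force']).round(1),'M',np.array(s['moment']).round(2),'gap',round(s['finger_gap']*85.4,1))
    if yaw is not None:
        d=(yaw-a+np.pi/2)%np.pi-np.pi/2; print('turn deg',round(-np.degrees(d),2))
    if target is not None:
        print('delta mm',(R.T@(np.array(target)-p)*1000).round(1))
E
python3 - <<'E'
from fit import *
S,T='scene','top'
tray=[(S,(-.105,-.08,.036),(434,343.5)),(S,(-.105,.08,.036),(485.5,394)),(S,(.105,.08,.036),(421.5,458)),(S,(.105,-.08,.036),(371,403)),
(T,(.105,.08,.036),(151,205)),(T,(.105,-.08,.036),(202,200.5)),(T,(-.105,-.08,.036),(205,271)),(T,(-.105,.08,.036),(154,273.5))]
print(*fit(tray,[.55,.36,.05],0.))
plan((.692,-.0075,.231),-.028)
E
```

```text
[0.54697879 0.36723014 0.07224796] [[-0.34535148 -0.52935513]
 [ 0.21876344 -0.63136861]
 [ 0.33683118 -0.7463259 ]
 [-0.79569581 -1.93741442]
 [-1.89737048 -1.54015001]
 [-0.31960959 -0.95720482]
 [-1.41189027 -0.60896972]
 [-4.20275975  0.29857376]]
t 0.1 p [0.2767 0.6696 0.2305] yaw -0.3918 tilt [-0.0004 -0.0014 -1.    ] F [-0.7  0.4  0.5] M [-0.04  0.01 -0.02] gap 85.4
turn deg -20.84
delta mm [-642.4 -467.3    0.3]
```

carry_out:
  deltas: "0 0 -3 -7 85.4;0 0 -3 -7 85.4;0 0 -3 -6.8 85.4;0 0 0 0 85.4"
  squeeze: 60

```text
time_s: 0.5
position: [0.276, 0.6687, 0.2374]
eef_rot: [-0.001, 0.008, 1.0, -0.003]
wrist_force: [0.4, -0.1, 0.3]
finger_gap: 0.997
```

```bash
python3 -c "
from h import *
plan((.692,-.0075,.200),-.028)"
```

```text
t 0.5 p [0.276  0.6687 0.2374] yaw -0.0156 tilt [-0.0015 -0.0054 -1.    ] F [ 0.4 -0.1  0.3] M [ 0.02 -0.05 -0.05] gap 85.1
turn deg 0.71
delta mm [-426.5 -669.4   40.4]
```

carry_out:
  deltas: "-21 -33 0 0 85.4;-21 -33 0 0 85.4;-21 -33 0 0 85.4;-21 -33 0 0 85.4;-21 -33 0 0 85.4;-21 -33 0 0 85.4;-21 -33 0 0 85.4;-21 -33 0 0 85.4;-21 -33 0 0 85.4;-21 -33 0 0 85.4;-21 -33 0 0 85.4;-21 -33 0 0 85.4"

```text
time_s: 1.7
position: [0.5168, 0.2536, 0.2332]
eef_rot: [-0.004, 0.027, 1.0, -0.003]
wrist_force: [1.3, 0.4, -0.5]
finger_gap: 0.998
```

```bash
python3 -c "
from h import *
plan((.692,-.0075,.200),-.028)"
```

```text
t 1.7 p [0.5168 0.2536 0.2332] yaw -0.0533 tilt [-0.0083 -0.0058 -0.9999] F [ 1.3  0.4 -0.5] M [ 0.04 -0.01  0.  ] gap 85.2
turn deg -1.45
delta mm [-189.2 -251.2   33.2]
```

carry_out:
  deltas: "-24 -31.5 2 0 85.4;-24 -31.5 2 0 85.4;-24 -31.5 2 0 85.4;-24 -31.5 2 0 85.4;-24 -31.5 2 0 85.4;-24 -31.5 2 0 85.4;-24 -31.5 2 0 85.4;-15 -21 2 -1 85.4;0 0 0 0 85.4;0 0 0 0 85.4"

```text
time_s: 2.7
position: [0.689, -0.0193, 0.213]
eef_rot: [-0.006, 0.042, 0.999, -0.004]
wrist_force: [0.1, 0.8, -0.2]
finger_gap: 1.001
```

```bash
python3 -c "
from h import *
plan((.692,-.0075,.140),-.028)"
```

```text
t 2.7 p [ 0.689  -0.0193  0.213 ] yaw -0.0833 tilt [-0.0116 -0.0081 -0.9999] F [ 0.1  0.8 -0.2] M [ 0.06  0.04 -0.02] gap 85.5
turn deg -3.17
delta mm [-2.8 12.7 72.9]
```

carry_out:
  deltas: "-3 13 20 -3.2 85.4;0 0 25 0 85.4;0 0 25 0 85.4;0 0 5 0 85.4;0 0 0 0 85.4"

```text
time_s: 3.2
position: [0.6908, -0.0006, 0.137]
eef_rot: [-0.005, 0.015, 1.0, -0.003]
wrist_force: [1.2, -0.5, 0.0]
finger_gap: 1.004
```

```bash
python3 -c "
from h import *
plan((.692,-.0075,.085),-.028)
for n in ('scene','top'):
    im=optics.snapshot(n); cv2.imwrite(f'pics/{n}1.png',im[:,:,::-1])
crop('pics/scene1.png',(230,190,390,350),4,'pics/c7.png')
crop('pics/top1.png',(250,140,350,280),4,'pics/c8.png')
a=cv2.imread('pics/c7.png');b=cv2.imread('pics/c8.png')
h=max(a.shape[0],b.shape[0]);c=np.zeros((h,a.shape[1]+b.shape[1],3),np.uint8);c[:a.shape[0],:a.shape[1]]=a;c[:b.shape[0],a.shape[1]:]=b
cv2.imwrite('pics/c78.png',cv2.resize(c,None,fx=.75,fy=.75))
"
```

```text
t 3.2 p [ 0.6908 -0.0006  0.137 ] yaw -0.0292 tilt [-0.0108 -0.0058 -0.9999] F [ 1.2 -0.5  0. ] M [ 0.   -0.04  0.03] gap 85.8
turn deg -0.07
delta mm [-2.  -6.5 52.1]
```

View pics/c78.png

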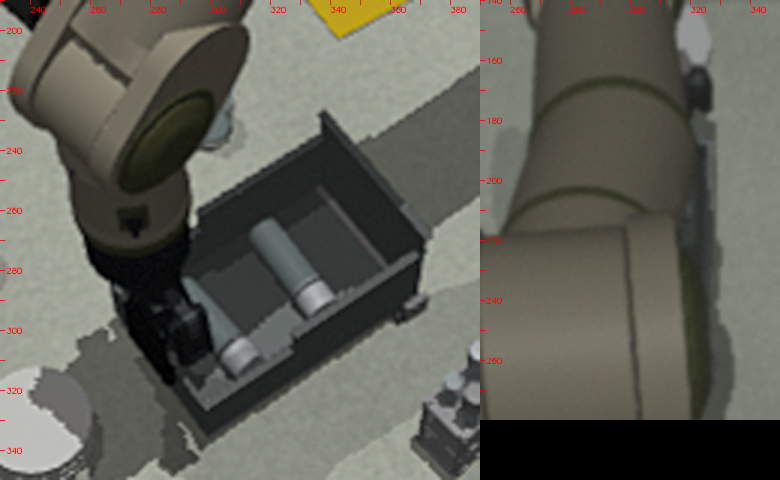

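carry_out:
  deltas: "-2 -6 10 0 85.4;0 0 20 0 85.4;0 0 18 0 85.4;0 0 3 0 85.4;0 0 0 0 85.4"

```text
time_s: 3.8
position: [0.6963, -0.0092, 0.09]
eef_rot: [-0.0, 0.016, 1.0, -0.003]
wrist_force: [-0.8, -1.2, 0.7]
finger_gap: 0.997
```

```bash
python3 -c "
from h import *
plan((.692,-.0075,.085),-.028)"
```

```text
t 3.8 p [ 0.6963 -0.0092  0.09  ] yaw -0.0314 tilt [-0.0003 -0.0062 -1.    ] F [-0.8 -1.2  0.7] M [ 0.   -0.04  0.08] gap 85.2
turn deg -0.2
delta mm [4.4 1.6 5. ]
```

carry_out:
  deltas: "4 1.5 4 0 85.4;0 0 0 0 58;0 0 0 0 50;0 0 0 0 50;0 0 0 0 50;0 0 0 0 50"
  squeeze: 60

```text
time_s: 4.4
position: [0.6935, -0.0057, 0.089]
eef_rot: [0.002, 0.016, 1.0, -0.002]
wrist_force: [-0.0, 0.1, -1.8]
finger_gap: 0.69
```

```bash
python3 -c "
from h import *
plan((.692,-.0075,.085),-.028)"
```

```text
t 4.4 p [ 0.6935 -0.0057  0.089 ] yaw -0.0314 tilt [ 0.0041 -0.0035 -1.    ] F [-0.   0.1 -1.8] M [ 0.19 -0.09  0.03] gap 58.9
turn deg -0.2
delta mm [ 1.5 -1.9  4. ]
```

```bash
cat > arc.py <<'E'
from h import *
def tote_now():
    s,p,R=where(); H=np.array([.469,-.0012,.016]); yw=-.028
    g=p-R[:,2]*.0187; r=g-H; X=r[0]*np.cos(yw)+r[1]*np.sin(yw)
    return np.arctan2(r[2],X)-a0, np.hypot(X,r[2])
a0=.3877
if __name__=='__main__':
    print(tote_now()); plan()
E
python3 - <<'E'
from arc import *
print(tote_now())
r=.2425
for th in np.arange(0,.5,.05):
    a=a0+th+.0125; print(round(th,2),'toolx',round(r*np.sin(a)*.025*1000,1),'toolz',round(-r*np.cos(a)*.025*1000,1))
E
```

```text
(np.float64(7.762277555706243e-05), np.float64(0.24250240332079917))
0.0 toolx 2.4 toolz -5.6
0.05 toolx 2.6 toolz -5.5
0.1 toolx 2.9 toolz -5.3
0.15 toolx 3.2 toolz -5.2
0.2 toolx 3.4 toolz -5.0
0.25 toolx 3.7 toolz -4.8
0.3 toolx 3.9 toolz -4.6
0.35 toolx 4.1 toolz -4.4
0.4 toolx 4.3 toolz -4.2
0.45 toolx 4.6 toolz -4.0
```

carry_out:
  deltas: "2.4 0 -6 0 50;2.4 0 -6 0 50;2.6 0 -5.5 0 50;2.6 0 -5.5 0 50;2.9 0 -5.5 0 50;2.9 0 -5.5 0 50;3 0 -5.2 0 50;3.2 0 -5.2 0 50"

```text
time_s: 5.2
position: [0.6684, -0.0049, 0.1337]
eef_rot: [0.0, 0.015, 1.0, -0.002]
wrist_force: [1.9, -1.4, -13.3]
finger_gap: 0.685
```

```bash
python3 arc.py
```

```text
(np.float64(0.2122030180449121), np.float64(0.24156928638421976))
t 5.2 p [ 0.6684 -0.0049  0.1337] yaw -0.0309 tilt [ 0.0009 -0.0038 -1.    ] F [  1.9  -1.4 -13.3] M [ 0.12 -0.97  0.59] gap 58.5
```

carry_out:
  deltas: "3.5 0 -5.2 0 50;3.5 0 -5 0 50;3.7 0 -4.8 0 50;3.7 0 -4.8 0 50;4 0 -4.6 0 50;4 0 -4.6 0 50;4 0 -4.4 0 50;4.2 0 -4.4 0 50;4.2 0 -4.2 0 50;4.3 0 -4.2 0 50"

```text
time_s: 6.2
position: [0.6221, -0.0036, 0.1823]
eef_rot: [-0.003, 0.016, 1.0, -0.002]
wrist_force: [0.3, 0.5, -16.6]
finger_gap: 0.682
```

```bash
python3 arc.py
```

```text
(np.float64(0.4914008043462182), np.float64(0.24022931083638446))
t 6.2 p [ 0.6221 -0.0036  0.1823] yaw -0.032 tilt [-0.0065 -0.004  -1.    ] F [  0.3   0.5 -16.6] M [ 0.   -0.54 -0.5 ] gap 58.2
```

carry_out:
  deltas: "0 0 0 0 50;0 0 0 0 50;0 0 0 0 50;0 0 0 0 50"

```text
time_s: 6.6
position: [0.6212, -0.0035, 0.1831]
eef_rot: [-0.003, 0.016, 1.0, -0.002]
wrist_force: [-1.6, -0.2, -12.7]
finger_gap: 0.683
```

```bash
python3 -c "
from arc import *
print(tote_now());plan()
im=optics.snapshot('scene'); cv2.imwrite('pics/scene2.png',im[:,:,::-1])
crop('pics/scene2.png',(230,170,390,350),4,'pics/c9.png')
"
```

```text
(np.float64(0.4965095789175589), np.float64(0.24025884023393446))
t 6.6 p [ 0.6212 -0.0035  0.1831] yaw -0.033 tilt [-0.007  -0.0038 -1.    ] F [ -1.6  -0.2 -12.7] M [ 0.   -0.15 -0.32] gap 58.4
```

View pics/c9.png

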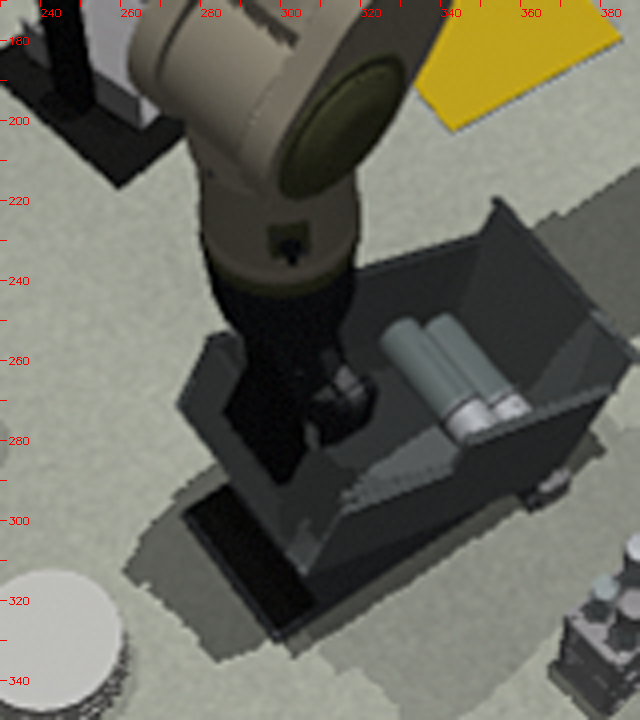

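carry_out:
  deltas: "-4.3 0 4.2 0 50;-4.3 0 4.2 0 50;-4.2 0 4.4 0 50;-4 0 4.4 0 50;-4 0 4.6 0 50;-4 0 4.6 0 50;-3.7 0 4.8 0 50;-3.7 0 4.8 0 50;-3.5 0 5 0 50;-3.5 0 5 0 50;-3.3 0 5.2 0 50"

```text
time_s: 7.75
position: [0.6585, -0.0046, 0.1458]
eef_rot: [-0.009, 0.015, 1.0, -0.003]
wrist_force: [-8.3, 0.1, 5.0]
finger_gap: 0.684
```

```bash
python3 arc.py
```

```text
(np.float64(0.2760077108828642), np.float64(0.24098998903965965))
t 7.75 p [ 0.6585 -0.0046  0.1458] yaw -0.03 tilt [-0.0173 -0.0052 -0.9998] F [-8.3  0.1  5. ] M [ 0.14  2.16 -0.69] gap 58.4
```

carry_out:
  deltas: "-3.2 0 5.2 0 50;-3.2 0 5.2 0 50;-3 0 5.3 0 50;-3 0 5.3 0 50;-2.8 0 5.5 0 50;-2.8 0 5.5 0 50;-2.6 0 5.5 0 50;-2.6 0 5.5 0 50;-2.5 0 5.6 0 50;-2.4 0 5.6 0 50"

```text
time_s: 8.75
position: [0.6853, -0.0055, 0.1077]
eef_rot: [-0.01, 0.01, 1.0, -0.004]
wrist_force: [-7.5, -1.1, 5.6]
finger_gap: 0.686
```

```bash
python3 arc.py
```

```text
(np.float64(0.08346389099197321), np.float64(0.24319891045631833))
t 8.75 p [ 0.6853 -0.0055  0.1077] yaw -0.0199 tilt [-0.0199 -0.0082 -0.9998] F [-7.5 -1.1  5.6] M [0.23 2.11 0.53] gap 58.6
```

carry_out:
  deltas: "-2.4 0 5.6 0 50;-2.4 0 5.6 0 50;-2.3 0 5.6 0 50;-1.5 0 5 0 50;-1 0 4 0 50;0 0 2 0 50"

```text
time_s: 9.35
position: [0.6942, -0.0057, 0.0907]
eef_rot: [-0.011, 0.006, 1.0, -0.005]
wrist_force: [-5.9, -0.9, 7.5]
finger_gap: 0.683
```

```bash
python3 arc.py; python3 -c "
from h import *
im=optics.snapshot('scene'); cv2.imwrite('pics/scene3.png',im[:,:,::-1])
crop('pics/scene3.png',(230,170,390,350),4,'pics/c10.png')
"
```

```text
(np.float64(0.0047317961125392105), np.float64(0.24421460535428702))
t 9.35 p [ 0.6942 -0.0057  0.0907] yaw -0.0115 tilt [-0.0221 -0.0103 -0.9997] F [-5.9 -0.9  7.5] M [0.52 1.98 0.14] gap 58.3
```

View pics/c10.png

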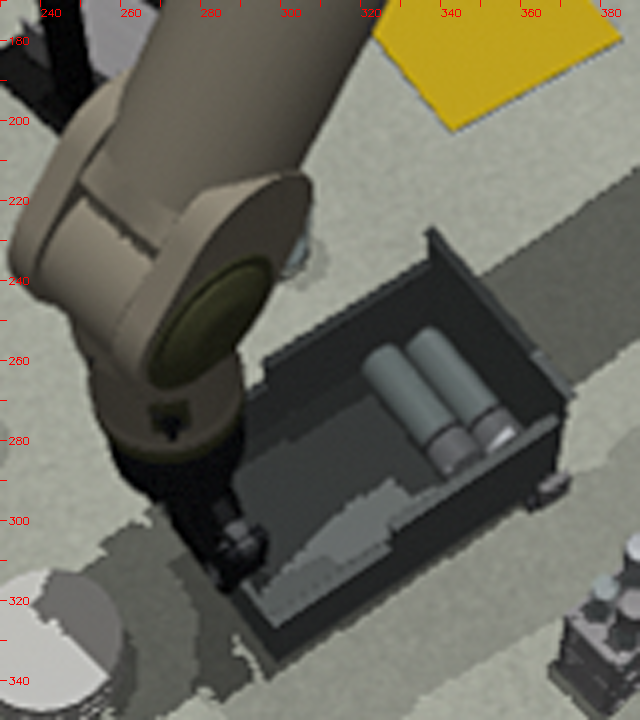

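carry_out:
  deltas: "0 0 3 0 50;0 0 3 0 50;0 0 3 0 50"

```text
time_s: 9.7
position: [0.6942, -0.0057, 0.0907]
eef_rot: [-0.011, 0.005, 1.0, -0.005]
wrist_force: [-9.6, -0.9, 14.2]
finger_gap: 0.682
```

```bash
python3 arc.py
```

```text
(np.float64(0.004573783758199612), np.float64(0.24420167326194758))
t 9.7 p [ 0.6942 -0.0057  0.0907] yaw -0.0108 tilt [-0.0213 -0.0105 -0.9997] F [-9.6 -0.9 14.2] M [ 0.55  2.58 -0.01] gap 58.2
```

carry_out:
  deltas: "0 0 0 0 85.4;0 0 0 0 85.4;0 0 0 0 85.4;0 0 -20 0 85.4;0 0 -30 0 85.4;0 0 -40 0 85.4;0 0 -40 -5 85.4;0 0 -20 -5 85.4;0 0 0 -5 85.4;0 0 0 0 85.4"

```text
time_s: 10.7
position: [0.7055, -0.0037, 0.2536]
eef_rot: [-0.002, -0.131, 0.991, -0.005]
wrist_force: [0.5, 0.4, -0.4]
finger_gap: 1.003
```

```bash
python3 -c "
from h import *
plan((.551,-.369,.220),.26)"
```

```text
t 10.7 p [ 0.7055 -0.0037  0.2536] yaw 0.2623 tilt [-0.0023 -0.0108 -0.9999] F [ 0.5  0.4 -0.4] M [ 0.04 -0.05  0.01] gap 85.6
turn deg 0.13
delta mm [ 243.8 -312.4   37.9]
```

carry_out:
  deltas: "22 -28 2 0 85.4;22 -28 2 0 85.4;22 -28 2 0 85.4;22 -28 2 0 85.4;22 -28 2 0 85.4;22 -28 2 0 85.4;22 -28 2 0 85.4;22 -28 2 0 85.4;22 -28 2 0 85.4;22 -28 2 0 85.4;0 0 0 0 85.4;0 0 0 0 85.4"

```text
time_s: 11.9
position: [0.559, -0.3415, 0.2303]
eef_rot: [-0.002, -0.116, 0.993, -0.004]
wrist_force: [1.0, 0.9, 1.0]
finger_gap: 0.999
```

```bash
python3 -c "
from h import *
plan((.551,-.369,.190),.26)
for n in ('scene','top'):
    im=optics.snapshot(n); cv2.imwrite(f'pics/{n}4.png',im[:,:,::-1])
crop('pics/scene4.png',(200,110,310,230),6,'pics/c11.png')
crop('pics/top4.png',(260,160,340,280),5,'pics/c12.png')"
```

```text
t 11.9 p [ 0.559  -0.3415  0.2303] yaw 0.2318 tilt [-0.0022 -0.0081 -1.    ] F [1.  0.9 1. ] M [ 0.05 -0.04  0.03] gap 85.3
turn deg -1.61
delta mm [ 13.9 -24.6  40.6]
```

View pics/c11.png

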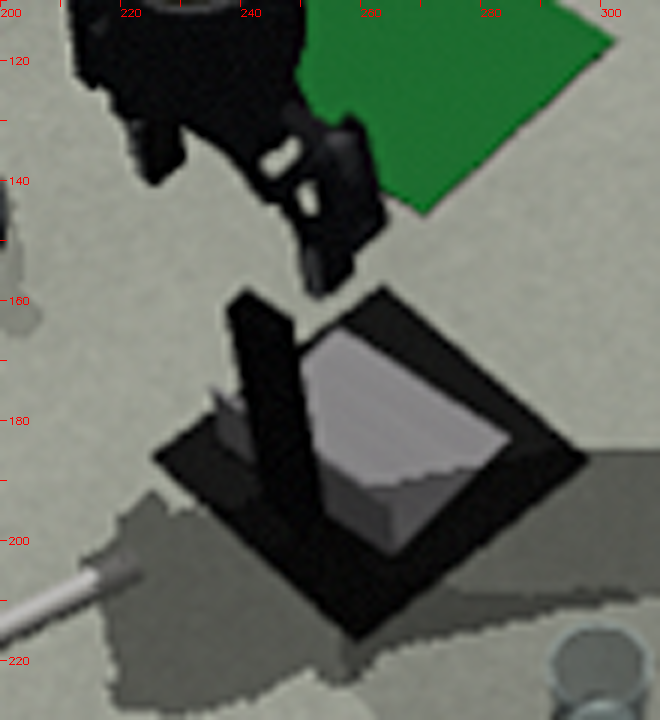

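View pics/c12.png

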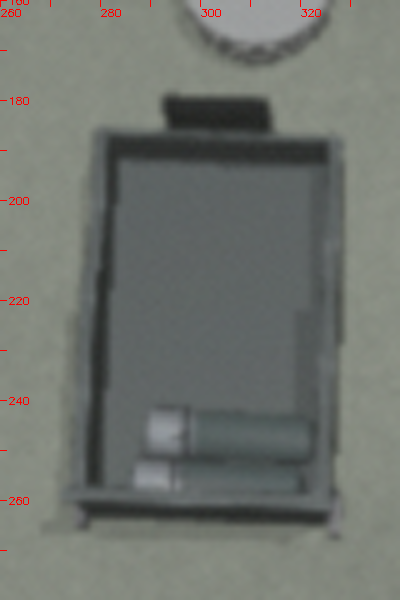

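carry_out:
  deltas: "14 -24.5 10 -1.6 85.4;0 0 15 0 85.4;0 0 15 0 85.4;0 0 0 0 85.4"

```text
time_s: 12.4
position: [0.5549, -0.3636, 0.1893]
eef_rot: [-0.0, -0.134, 0.991, -0.004]
wrist_force: [-0.5, -0.9, 0.7]
finger_gap: 1.003
```

```bash
python3 -c "
from h import *
plan((.551,-.369,.116),.26)"
```

```text
t 12.4 p [ 0.5549 -0.3636  0.1893] yaw 0.2679 tilt [ 0.     -0.0072 -1.    ] F [-0.5 -0.9  0.7] M [-0.02  0.02 -0.02] gap 85.7
turn deg 0.45
delta mm [ 5.1 -3.7 73.3]
```

carry_out:
  deltas: "6 -4 18 0 85.4;0 0 22 0 85.4;0 0 20 0 85.4;0 0 13 0 85.4;0 0 2 0 85.4;0 0 0 0 85.4"

```text
time_s: 13.0
position: [0.5551, -0.3638, 0.1134]
eef_rot: [0.001, -0.137, 0.991, -0.003]
wrist_force: [0.3, 1.5, 1.1]
finger_gap: 1.004
```

```bash
python3 -c "
from h import *
plan((.551,-.369,.116),.26)"
```

```text
t 13.0 p [ 0.5551 -0.3638  0.1134] yaw 0.2744 tilt [ 0.0031 -0.006  -1.    ] F [0.3 1.5 1.1] M [ 0.03 -0.01 -0.05] gap 85.7
turn deg 0.82
delta mm [ 5.3 -3.9 -2.6]
```

carry_out:
  deltas: "5 -4 -2 0.8 85.4;2 0 0 0 85.4;0 0 0 0 60;0 0 0 0 40;0 0 0 0 20;0 0 0 0 20;0 0 0 0 20;0 0 0 0 20"
  squeeze: 20

```text
time_s: 13.8
position: [0.5505, -0.3707, 0.1193]
eef_rot: [0.003, -0.129, 0.992, -0.005]
wrist_force: [-0.5, -0.2, -0.4]
finger_gap: 0.351
```

```bash
python3 -c "
from h import *
plan((.551,-.369,.116),.26)"
```

```text
t 13.8 p [ 0.5505 -0.3707  0.1193] yaw 0.2588 tilt [ 0.0076 -0.0084 -0.9999] F [-0.5 -0.2 -0.4] M [-0.06 -0.   -0.  ] gap 30.0
turn deg -0.07
delta mm [-0.9  1.6  3.3]
```

carry_out:
  deltas: "0 0 0 0 20;0 0 0 0 20;0 0 -15 0 20;0 0 -25 0 20;0 0 -30 0 20;0 0 -30 0 20;0 0 -20 0 20;0 0 0 0 20;0 0 0 0 20"
  squeeze: 120

```text
time_s: 14.7
position: [0.5478, -0.3685, 0.2462]
eef_rot: [0.002, -0.129, 0.992, -0.003]
wrist_force: [-0.5, 0.5, -1.7]
finger_gap: 0.338
```

```bash
python3 -c "
from h import *
plan((.62,-.003,.26),-.028)
for n in ('scene','top'):
    im=optics.snapshot(n); cv2.imwrite(f'pics/{n}5.png',im[:,:,::-1])
crop('pics/scene5.png',(200,100,320,220),6,'pics/c13.png')"
```

```text
t 14.7 p [ 0.5478 -0.3685  0.2462] yaw 0.259 tilt [ 0.0044 -0.0063 -1.    ] F [-0.5  0.5 -1.7] M [ 0.09 -0.01  0.02] gap 28.9
turn deg 16.44
delta mm [-163.5  334.7  -15.8]
```

View pics/c13.png

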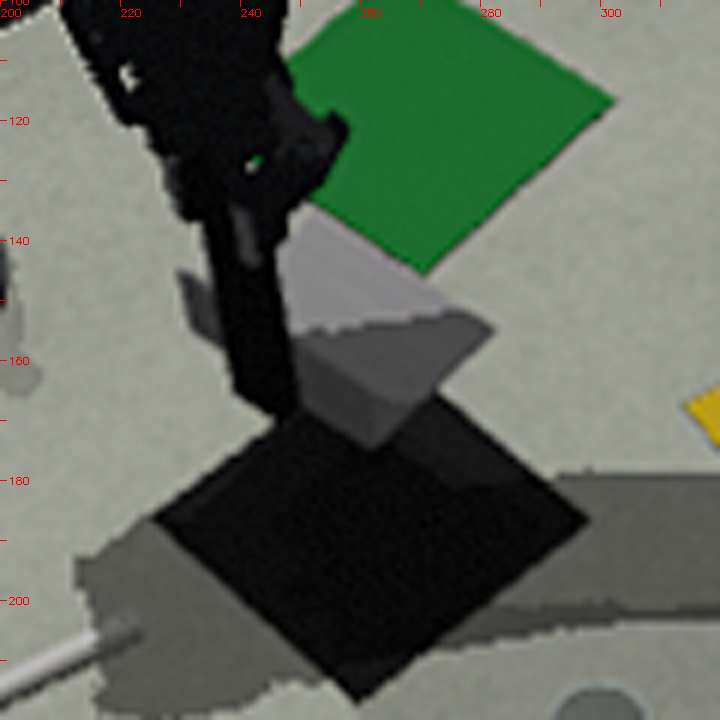

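```bash
cat > sc.py <<'E'
from fit import *
# scoop in hand: pixel pts -> solve x,y,z,yaw,pitch (pitch>0 lip up); origin = handle centre at underside
def fit6(obs,x0):
    def res(p):
        x,y,z,a,b=p
        R=Rn.from_euler('ZY',[a,b]).as_matrix()
        return np.concatenate([proj(n,np.array([x,y,z])+R@np.array(P))[0]-uv for n,P,uv in obs])
    o=least_squares(res,x0,loss='soft_l1',x_scale=[.01,.01,.01,.1,.1]); return o.x,res(o.x).reshape(-1,2)
# rot about +y by b>0 takes -x to +z : lip up
E
python3 - <<'E'
from sc import *
np.set_printoptions(precision=4,suppress=True)
S='scene'
obs=[(S,(-.011,.054,0),(261.7,174.7)),(S,(-.093,.054,0.001),(282.3,155)),(S,(.008,.015,0),(245.8,170)),(S,(.008,-.015,0),(239,165))]
obs+= [(S,(-.011,-.054,.042),(230,145))]
print(*fit6(obs,[.548,-.369,.13,.26,0]))
for b in (0,.03,-.03):
    R=Rn.from_euler('ZY',[.26,b]).as_matrix()
    print([proj(S,np.array([.548,-.369,.2612])+R@(np.array(P)-[0,0,.131]))[0].round(1) for _,P,_ in obs])
E
```

```text
[ 0.5329 -0.3976  0.0904  0.1765  0.1133] [[-0.4452 -0.1914]
 [-0.1989 -0.354 ]
 [ 0.4915  1.2707]
 [-0.3243  0.3017]
 [ 0.5239 -0.6569]]
[array([262.3, 174.1]), array([282.2, 154.4]), array([246.3, 171.4]), array([237.8, 165.8]), array([229.5, 144. ])]
[array([263.3, 173.1]), array([283.1, 152.9]), array([247.3, 170.5]), array([238.8, 164.9]), array([230.2, 143.3])]
[array([261.3, 175.2]), array([281.4, 156. ]), array([245.3, 172.3]), array([236.8, 166.7]), array([228.9, 144.7])]
```

carry_out:
  deltas: "0 0 -20 4 20;0 0 -20 4.1 20;0 0 -5 4.1 20;0 0 0 4.1 20;0 0 0 0 20"

```text
time_s: 15.3
position: [0.5448, -0.3668, 0.284]
eef_rot: [-0.004, 0.018, 1.0, 0.0]
wrist_force: [-0.0, 0.0, -1.3]
finger_gap: 0.33
```

```bash
python3 -c "
from h import *
plan((.654,-.0064,.28),-.028)"
```

```text
t 15.3 p [ 0.5448 -0.3668  0.284 ] yaw -0.0357 tilt [-0.0076  0.0008 -1.    ] F [-0.   0.  -1.3] M [ 0.04 -0.1   0.03] gap 28.2
turn deg -0.44
delta mm [-96.3 364.1   3.5]
```

carry_out:
  deltas: "-8 30 0 0 20;-8 30 0 0 20;-8 30 0 0 20;-8 30 0 0 20;-8 30 0 0 20;-8 30 0 0 20;-8 30 0 0 20;-8 30 0 0 20;-8 30 0 0 20;-8 30 0 0 20;-8 30 0 0 20;0 0 0 0 20"

```text
time_s: 16.5
position: [0.6388, -0.0268, 0.2664]
eef_rot: [-0.016, 0.005, 1.0, 0.002]
wrist_force: [0.4, 0.3, -1.4]
finger_gap: 0.332
```

```bash
python3 -c "
from h import *
plan((.654,-.0064,.28),-.028)"
```

```text
t 16.5 p [ 0.6388 -0.0268  0.2664] yaw -0.0103 tilt [-0.0316  0.0047 -0.9995] F [ 0.4  0.3 -1.4] M [ 0.05 -0.13  0.01] gap 28.4
turn deg 1.01
delta mm [-14.5  20.7 -14. ]
```

carry_out:
  deltas: "-8 11 0 1 20;-8 11 0 0 20;0 0 0 0 20"

```text
time_s: 16.8
position: [0.6546, -0.0042, 0.2626]
eef_rot: [-0.019, 0.011, 1.0, 0.002]
wrist_force: [0.1, 0.5, -2.4]
finger_gap: 0.335
```

```bash
python3 -c "
from h import *
plan((.654,-.0064,.16),-.028)
for n in ('scene','top'):
    im=optics.snapshot(n); cv2.imwrite(f'pics/{n}6.png',im[:,:,::-1])
crop('pics/scene6.png',(240,160,400,330),4,'pics/c14.png')"
```

```text
t 16.8 p [ 0.6546 -0.0042  0.2626] yaw -0.0213 tilt [-0.037   0.0037 -0.9993] F [ 0.1  0.5 -2.4] M [ 0.01 -0.06 -0.01] gap 28.6
turn deg 0.39
delta mm [ -3.3  -2.5 102.5]
```

View pics/c14.png

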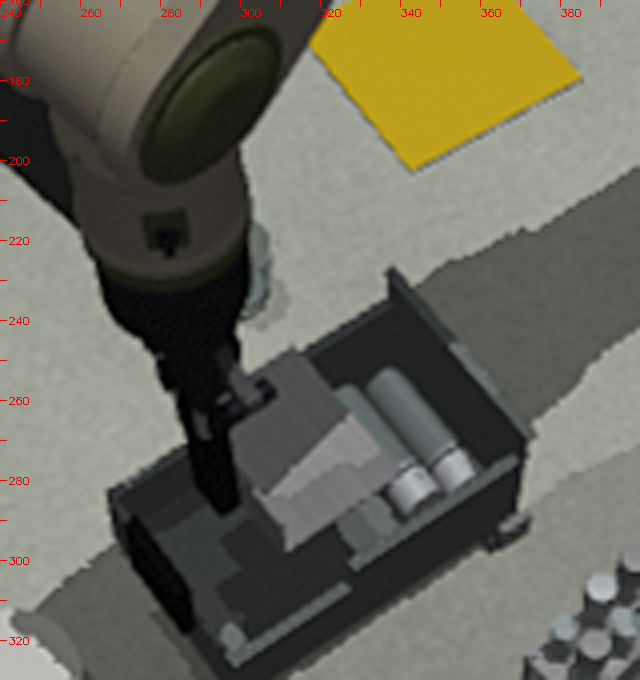

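carry_out:
  deltas: "-3 -2.5 20 0.4 20;0 0 25 0 20;0 0 25 0 20;0 0 20 0 20;0 0 10 0 20;0 0 0 0 20"

```text
time_s: 17.5
position: [0.652, -0.0163, 0.1608]
eef_rot: [-0.018, 0.018, 1.0, -0.0]
wrist_force: [0.1, 2.7, -2.5]
finger_gap: 0.329
```

```bash
python3 -c "
from h import *
plan((.654,-.0064,.1363),-.028)
for n in ('scene',):
    im=optics.snapshot(n); cv2.imwrite(f'pics/{n}7.png',im[:,:,::-1])
crop('pics/scene7.png',(240,190,400,340),4,'pics/c15.png')"
```

```text
t 17.5 p [ 0.652  -0.0163  0.1608] yaw -0.0353 tilt [-0.0355 -0.0002 -0.9994] F [ 0.1  2.7 -2.5] M [ 0.77 -0.18 -0.09] gap 28.1
turn deg -0.42
delta mm [-2.5 10.  24.4]
```

View pics/c15.png

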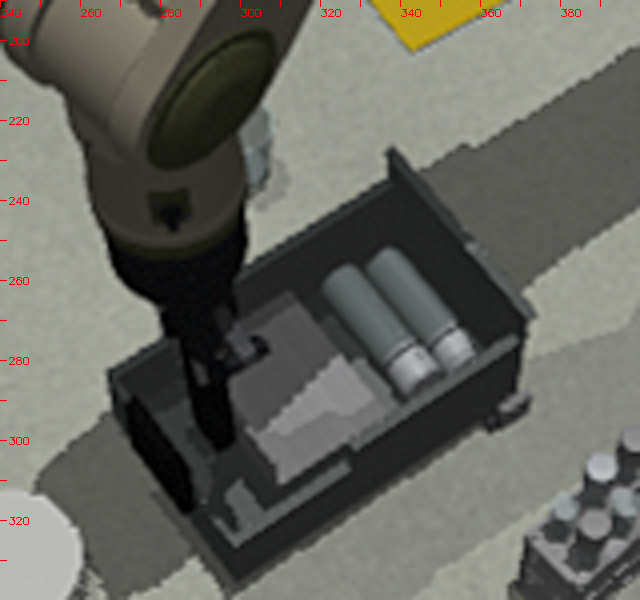

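carry_out:
  deltas: "-2 10 0 0 20;-1 3 0 0 20;0 0 0 0 20"

```text
time_s: 17.85
position: [0.6575, -0.0028, 0.1644]
eef_rot: [-0.015, 0.018, 1.0, -0.0]
wrist_force: [-0.2, -0.2, -1.5]
finger_gap: 0.329
```

```bash
python3 -c "
from h import *
plan((.654,-.0064,.1363),-.028)"
```

```text
t 17.85 p [ 0.6575 -0.0028  0.1644] yaw -0.0356 tilt [-0.0309 -0.0003 -0.9995] F [-0.2 -0.2 -1.5] M [-0.07 -0.14 -0.02] gap 28.1
turn deg -0.44
delta mm [ 2.5 -3.7 28.2]
```

carry_out:
  deltas: "2 -3 10 -0.4 20;0 0 10 0 20;0 0 5 0 20;0 0 4 0 20;0 0 2 0 20"
  squeeze: 20

```text
time_s: 18.35
position: [0.6564, -0.006, 0.1359]
eef_rot: [-0.013, 0.014, 1.0, -0.001]
wrist_force: [-6.7, 0.8, 34.5]
finger_gap: 0.33
```

```bash
python3 -c "
from h import *
plan((.654,-.0064,.1363),-.028)"
```

```text
t 18.35 p [ 0.6564 -0.006   0.1359] yaw -0.028 tilt [-0.0251 -0.0007 -0.9997] F [-6.7  0.8 34.5] M [-0.09  2.48  0.04] gap 28.2
turn deg 0.0
delta mm [ 2.4 -0.4 -0.4]
```

carry_out:
  deltas: "0 0 0 0 20;5 0 0 0 20;5 0 0 0 20;5 0 0 0 20"

```text
time_s: 18.75
position: [0.6409, -0.006, 0.1363]
eef_rot: [-0.012, 0.014, 1.0, -0.001]
wrist_force: [0.4, 0.4, -1.2]
finger_gap: 0.334
```

```bash
python3 -c "
from h import *
plan((.654,-.0064,.1363),-.028)
for n in ('scene',):
    im=optics.snapshot(n); cv2.imwrite(f'pics/{n}8.png',im[:,:,::-1])
crop('pics/scene8.png',(240,190,400,340),4,'pics/c16.png')"
```

```text
t 18.75 p [ 0.6409 -0.006   0.1363] yaw -0.0287 tilt [-0.024  -0.0008 -0.9997] F [ 0.4  0.4 -1.2] M [-0.01 -0.44  0.01] gap 28.6
turn deg -0.04
delta mm [-13.1  -0.1  -0.3]
```

View pics/c16.png

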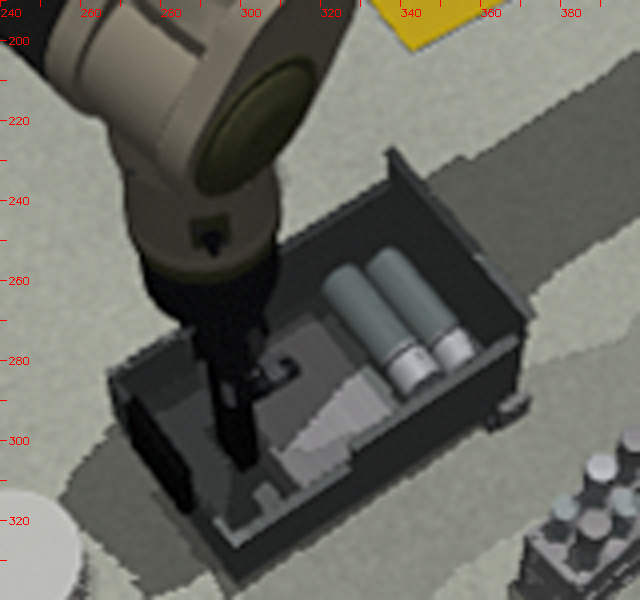

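carry_out:
  deltas: "4 0 1 0 20;4 0 1 0 20;4 0 1 0 20;4 0 1 0 20"

```text
time_s: 19.2
position: [0.6306, -0.0056, 0.1362]
eef_rot: [-0.004, 0.014, 1.0, -0.0]
wrist_force: [4.2, -0.4, 6.9]
finger_gap: 0.333
```

```bash
python3 -c "
from h import *
plan((.569,-.004,.1363),-.028)
for n in ('scene',):
    im=optics.snapshot(n); cv2.imwrite(f'pics/{n}9.png',im[:,:,::-1])
crop('pics/scene9.png',(290,220,400,320),7,'pics/c17.png')"
```

```text
t 19.2 p [ 0.6306 -0.0056  0.1362] yaw -0.0277 tilt [-0.0076 -0.0006 -1.    ] F [ 4.2 -0.4  6.9] M [-0.5  -1.59  0.2 ] gap 28.4
turn deg 0.01
delta mm [61.6 -0.1  0.4]
```

View pics/c17.png

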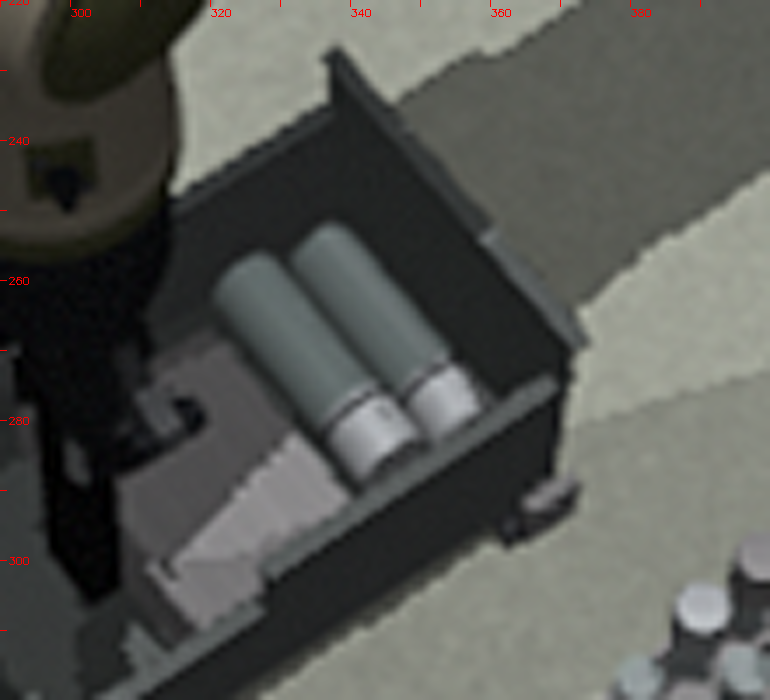

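carry_out:
  deltas: "4 0 1 0 20;4 0 1 0 20;4 0 1 0 20;4 0 1 0 20"
  squeeze: 50

```text
time_s: 19.65
position: [0.6212, -0.0045, 0.1368]
eef_rot: [0.005, 0.013, 1.0, 0.0]
wrist_force: [5.9, 1.1, 9.9]
finger_gap: 0.331
```

```bash
python3 -c "
from h import *
plan((.569,-.004,.1363),-.028)
for n in ('scene',):
    im=optics.snapshot(n); cv2.imwrite(f'pics/{n}10.png',im[:,:,::-1])
crop('pics/scene10.png',(290,220,400,320),7,'pics/c18.png')"
```

```text
t 19.65 p [ 0.6212 -0.0045  0.1368] yaw -0.0252 tilt [ 0.0099 -0.     -1.    ] F [5.9 1.1 9.9] M [-0.46 -1.21  0.28] gap 28.3
turn deg 0.16
delta mm [52.2 -0.8  0. ]
```

View pics/c18.png

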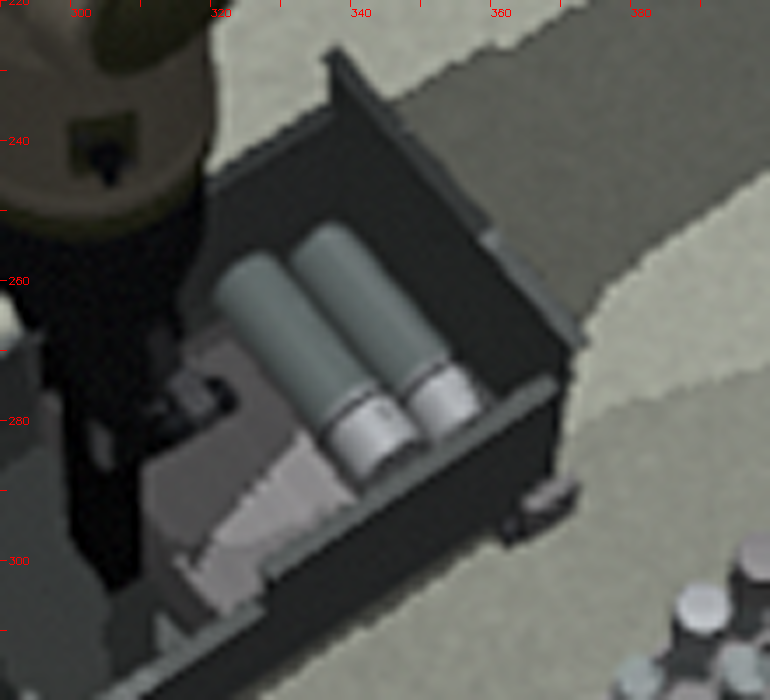

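carry_out:
  deltas: "4 0 2 0 20;4 0 2 0 20;4 0 2 0 20;4 0 2 0 20"

```text
time_s: 20.1
position: [0.6184, -0.0038, 0.1383]
eef_rot: [0.02, 0.011, 1.0, 0.0]
wrist_force: [7.0, -0.4, 20.0]
finger_gap: 0.332
```

```bash
python3 -c "
from h import *
plan((.569,-.004,.1363),-.028)
for n in ('scene',):
    im=optics.snapshot(n); cv2.imwrite(f'pics/{n}11.png',im[:,:,::-1])
crop('pics/scene11.png',(290,220,400,320),7,'pics/c19.png')"
```

```text
t 20.1 p [ 0.6184 -0.0038  0.1383] yaw -0.0218 tilt [ 0.0404  0.0001 -0.9992] F [ 7.  -0.4 20. ] M [-0.98 -0.39  0.17] gap 28.4
turn deg 0.35
delta mm [49.4 -1.3  0. ]
```

View pics/c19.png

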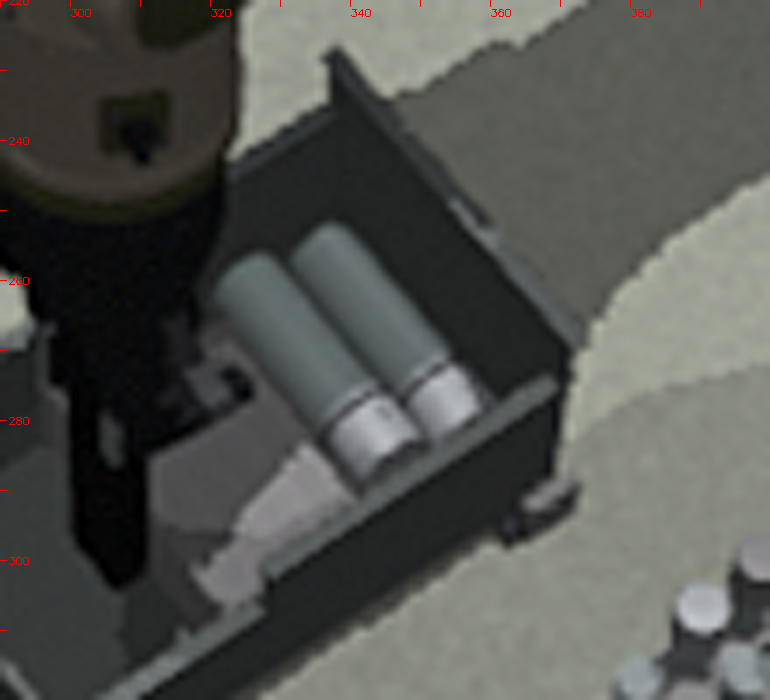

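carry_out:
  deltas: "-2 0 2 0 20;-2 0 2 0 20;-2 0 2 0 20"

```text
time_s: 20.45
position: [0.6224, -0.0038, 0.136]
eef_rot: [0.019, 0.011, 1.0, -0.0]
wrist_force: [-9.7, 0.5, 35.0]
finger_gap: 0.332
```

```bash
python3 -c "
from h import *
plan((.569,-.004,.1363),-.028)"
```

```text
t 20.45 p [ 0.6224 -0.0038  0.136 ] yaw -0.0222 tilt [ 0.0386 -0.0005 -0.9993] F [-9.7  0.5 35. ] M [-0.11  3.06 -0.03] gap 28.3
turn deg 0.33
delta mm [53.3 -1.4 -2.4]
```

carry_out:
  deltas: "0 0 -0.5 0 20;5 0 -0.2 0 20;5 0 -0.2 0 20;5 0 -0.2 0 20"
  squeeze: 40

```text
time_s: 20.85
position: [0.6059, -0.0031, 0.1374]
eef_rot: [0.019, 0.011, 1.0, 0.0]
wrist_force: [2.4, 0.8, 3.2]
finger_gap: 0.327
```

```bash
python3 -c "
from h import *
plan((.569,-.004,.1363),-.028)
for n in ('scene',):
    im=optics.snapshot(n); cv2.imwrite(f'pics/{n}12.png',im[:,:,::-1])
crop('pics/scene12.png',(290,220,400,320),7,'pics/c20.png')"
```

```text
t 20.85 p [ 0.6059 -0.0031  0.1374] yaw -0.0222 tilt [ 0.0387 -0.0003 -0.9992] F [2.4 0.8 3.2] M [-0.1  -0.59  0.07] gap 27.9
turn deg 0.33
delta mm [36.9 -1.7 -0.4]
```

View pics/c20.png

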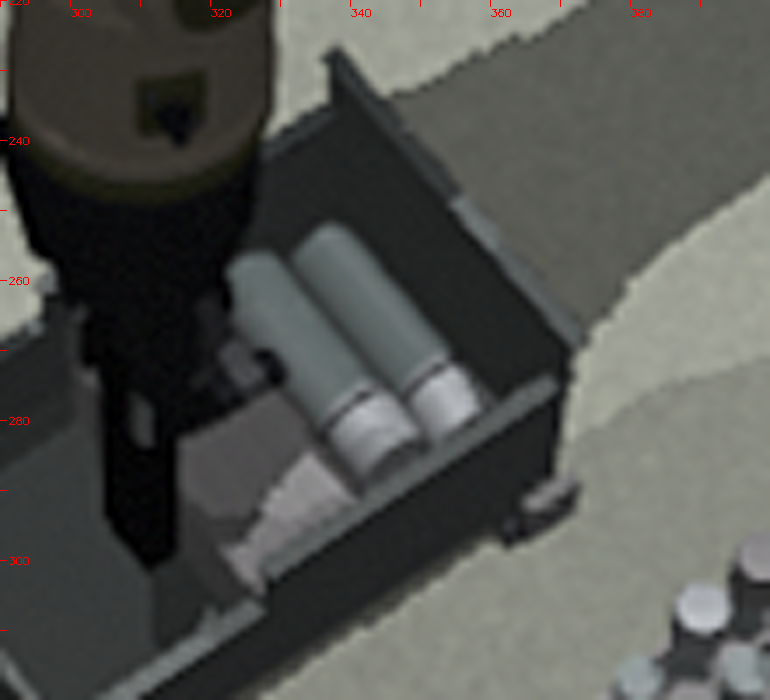

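carry_out:
  deltas: "5 0 -0.1 0 20;5 0 -0.1 0 20;5 0 -0.1 0 20;5 0 -0.1 0 20"

```text
time_s: 21.3
position: [0.5859, -0.0023, 0.1378]
eef_rot: [0.022, 0.011, 1.0, 0.0]
wrist_force: [5.9, 1.0, 3.0]
finger_gap: 0.329
```

```bash
python3 -c "
from h import *
plan((.569,-.004,.1363),-.028)
for n in ('scene',):
    im=optics.snapshot(n); cv2.imwrite(f'pics/{n}13.png',im[:,:,::-1])
crop('pics/scene13.png',(290,220,400,320),7,'pics/c21.png')"
```

```text
t 21.3 p [ 0.5859 -0.0023  0.1378] yaw -0.0218 tilt [ 0.043   0.0002 -0.9991] F [5.9 1.  3. ] M [-0.11 -1.02  0.09] gap 28.1
turn deg 0.36
delta mm [16.9 -2.1  0.8]
```

View pics/c21.png

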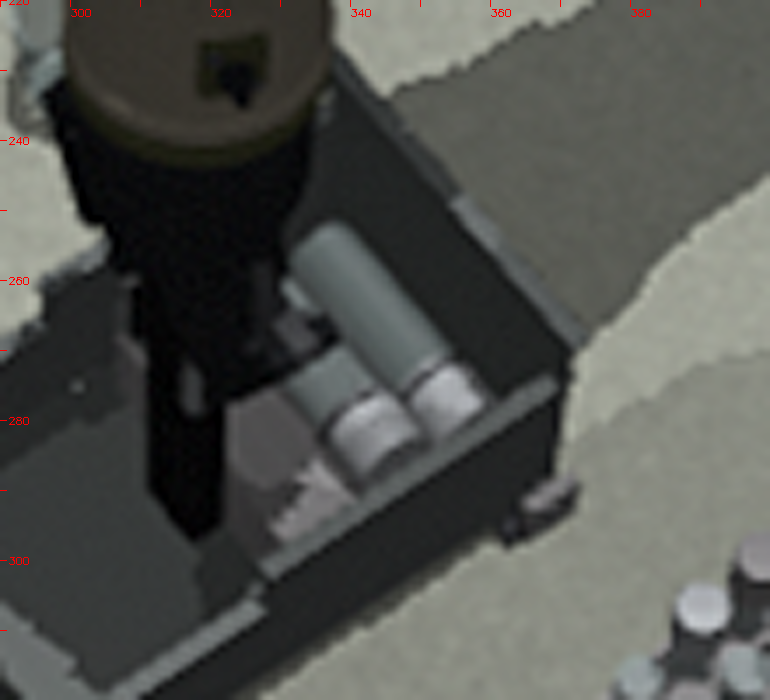

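carry_out:
  deltas: "5 -0.5 0 0 20;5 -0.5 0 0 20;5 0 0 0 20"

```text
time_s: 21.65
position: [0.5717, -0.0025, 0.1383]
eef_rot: [0.024, 0.011, 1.0, 0.001]
wrist_force: [11.2, -0.7, 12.9]
finger_gap: 0.33
```

```bash
python3 -c "
from h import *
plan((.569,-.004,.1363),-.028)
for n in ('scene',):
    im=optics.snapshot(n); cv2.imwrite(f'pics/{n}14.png',im[:,:,::-1])
crop('pics/scene14.png',(290,220,400,320),7,'pics/c22.png')"
```

```text
t 21.65 p [ 0.5717 -0.0025  0.1383] yaw -0.0213 tilt [ 0.0475  0.001  -0.9989] F [11.2 -0.7 12.9] M [-0.65 -2.44  0.02] gap 28.2
turn deg 0.38
delta mm [ 2.7 -1.6  1.8]
```

View pics/c22.png

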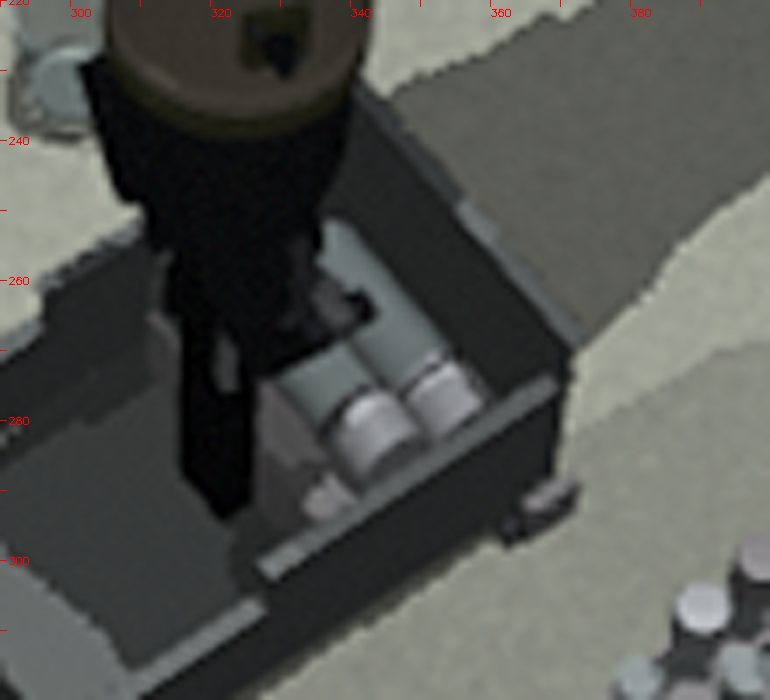

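carry_out:
  deltas: "5 -1 0 0.3 20;5 -0.5 0 0 20;4 0 0 0 20"

```text
time_s: 22.0
position: [0.5672, -0.003, 0.1414]
eef_rot: [0.035, 0.013, 0.999, 0.002]
wrist_force: [9.0, -2.8, 1.1]
finger_gap: 0.328
```

```bash
python3 -c "
from h import *
plan((.569,-.004,.1363),-.028)
for n in ('scene',):
    im=optics.snapshot(n); cv2.imwrite(f'pics/{n}15.png',im[:,:,::-1])
crop('pics/scene15.png',(290,220,400,320),7,'pics/c23.png')"
```

```text
t 22.0 p [ 0.5672 -0.003   0.1414] yaw -0.0256 tilt [ 0.0701  0.003  -0.9975] F [ 9.  -2.8  1.1] M [-0.78 -2.71  0.18] gap 28.0
turn deg 0.13
delta mm [-1.5 -1.   5.2]
```

View pics/c23.png

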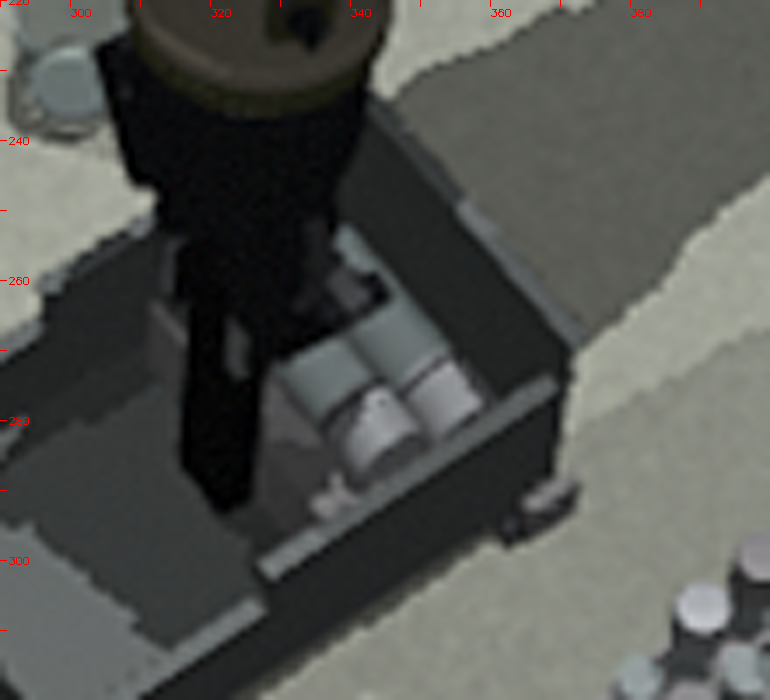

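carry_out:
  deltas: "-2 0 3.5 0 20;-3 0 3.5 0 20;-4 0 3 0 20;-4 0 3 0 20;-4 0 3 0 20"
  squeeze: 20

```text
time_s: 22.55
position: [0.5859, -0.0042, 0.1351]
eef_rot: [0.038, 0.014, 0.999, 0.001]
wrist_force: [-11.8, 0.6, 45.7]
finger_gap: 0.332
```

```bash
python3 -c "
from h import *
plan((.569,-.004,.1363),-.028)
for n in ('scene',):
    im=optics.snapshot(n); cv2.imwrite(f'pics/{n}16.png',im[:,:,::-1])
crop('pics/scene16.png',(290,220,400,320),7,'pics/c24.png')"
```

```text
t 22.55 p [ 0.5859 -0.0042  0.1351] yaw -0.0282 tilt [ 0.0764  0.0017 -0.9971] F [-11.8   0.6  45.7] M [ 0.44  3.3  -0.04] gap 28.4
turn deg -0.01
delta mm [16.8 -0.3 -2.5]
```

View pics/c24.png

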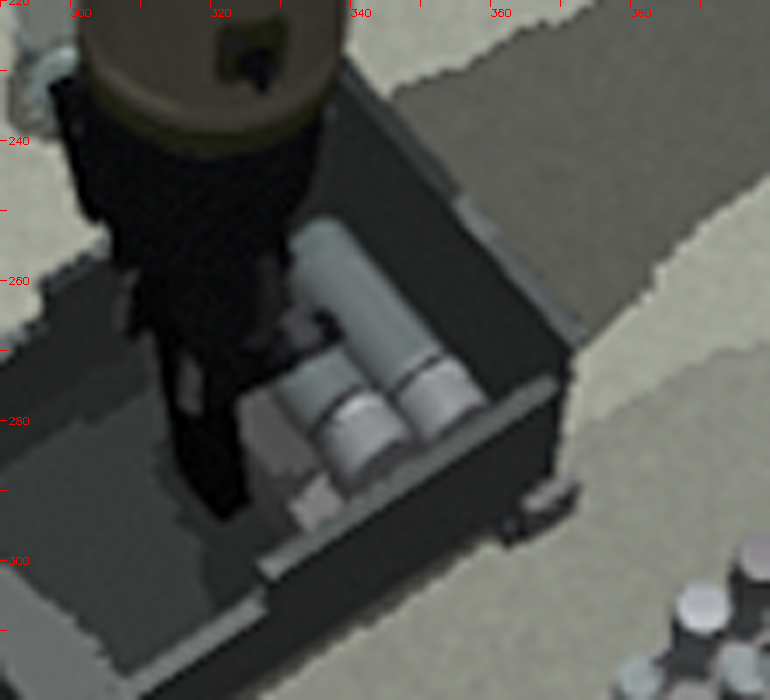

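carry_out:
  deltas: "0 0 1 0 20;0 0 0 0 20;0 0 0 0 20;-0.5 0 -5 0 20;-0.5 0 -8 0 20;-0.5 0 -8 0 20"
  squeeze: 120

```text
time_s: 23.2
position: [0.5809, -0.0048, 0.1543]
eef_rot: [0.034, 0.014, 0.999, 0.001]
wrist_force: [2.0, 0.6, -4.5]
finger_gap: 0.333
```

```bash
python3 -c "
from h import *
plan((.569,-.004,.1363),-.028)
for n in ('scene',):
    im=optics.snapshot(n); cv2.imwrite(f'pics/{n}17.png',im[:,:,::-1])
crop('pics/scene17.png',(290,210,400,310),7,'pics/c25.png')"
```

```text
t 23.2 p [ 0.5809 -0.0048  0.1543] yaw -0.0287 tilt [ 0.0672  0.0008 -0.9977] F [ 2.   0.6 -4.5] M [-0.01 -0.83 -0.02] gap 28.4
turn deg -0.04
delta mm [13.1  0.4 17.1]
```

View pics/c25.png

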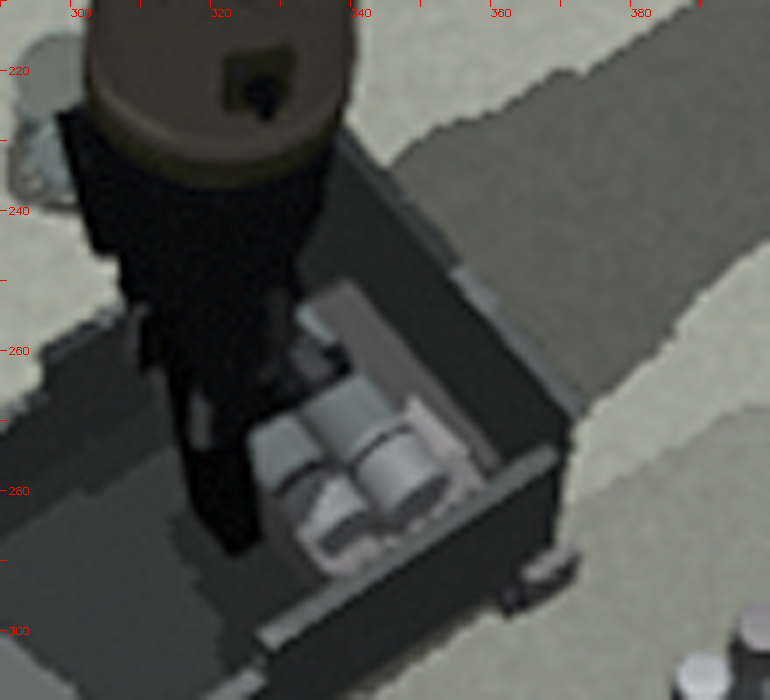

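carry_out:
  deltas: "-2 0 -8 0 20;-1.5 0 -10 0 20;-1 0 -12 0 20;-1 0 -12 0 20;-1 0 -12 0 20;-1 0 -12 0 20"

```text
time_s: 23.85
position: [0.5832, -0.0053, 0.227]
eef_rot: [0.033, 0.015, 0.999, 0.001]
wrist_force: [0.3, 0.3, -2.3]
finger_gap: 0.334
```

```bash
python3 -c "
from h import *
plan((.579,-.004,.31),-.028)
for n in ('scene',):
    im=optics.snapshot(n); cv2.imwrite(f'pics/{n}18.png',im[:,:,::-1])
crop('pics/scene18.png',(270,170,400,300),6,'pics/c26.png')"
```

```text
t 23.85 p [ 0.5832 -0.0053  0.227 ] yaw -0.029 tilt [ 0.0656  0.0006 -0.9978] F [ 0.3  0.3 -2.3] M [-0.03 -0.06 -0.  ] gap 28.6
turn deg -0.05
delta mm [ -1.3   1.4 -83.1]
```

View pics/c26.png

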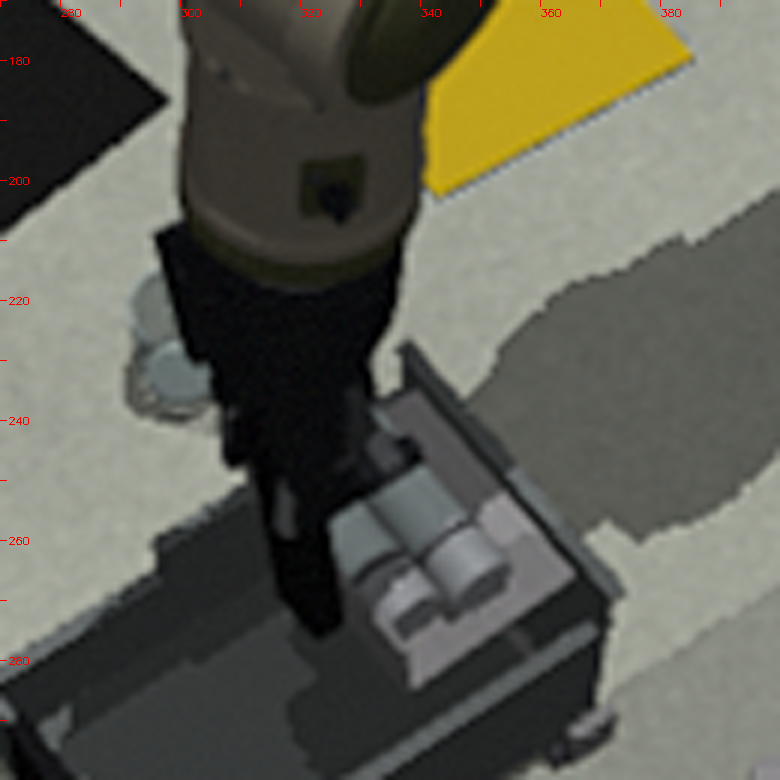

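carry_out:
  deltas: "-1 0 -12 0 20;-1 0 -14 0 20;-1 0 -14 0 20;-1 0 -14 0 20;-1 0 -14 0 20;-1 0 -10 0 20;0 0 -4 0 20;0 0 0 0 20;0 0 0 0 20"

```text
time_s: 24.8
position: [0.5834, -0.0056, 0.3166]
eef_rot: [0.035, 0.015, 0.999, 0.001]
wrist_force: [0.2, 0.2, -2.5]
finger_gap: 0.33
```

```bash
python3 -c "
from h import *
plan((.561,.368,.31),.072)
for n in ('scene',):
    im=optics.snapshot(n); cv2.imwrite(f'pics/{n}19.png',im[:,:,::-1])
crop('pics/scene19.png',(270,140,400,270),6,'pics/c27.png')"
```

```text
t 24.8 p [ 0.5834 -0.0056  0.3166] yaw -0.029 tilt [ 0.0691  0.0007 -0.9976] F [ 0.2  0.2 -2.5] M [ 0.03 -0.01  0.03] gap 28.2
turn deg -5.79
delta mm [ 33.7 372.8   5.3]
```

View pics/c27.png

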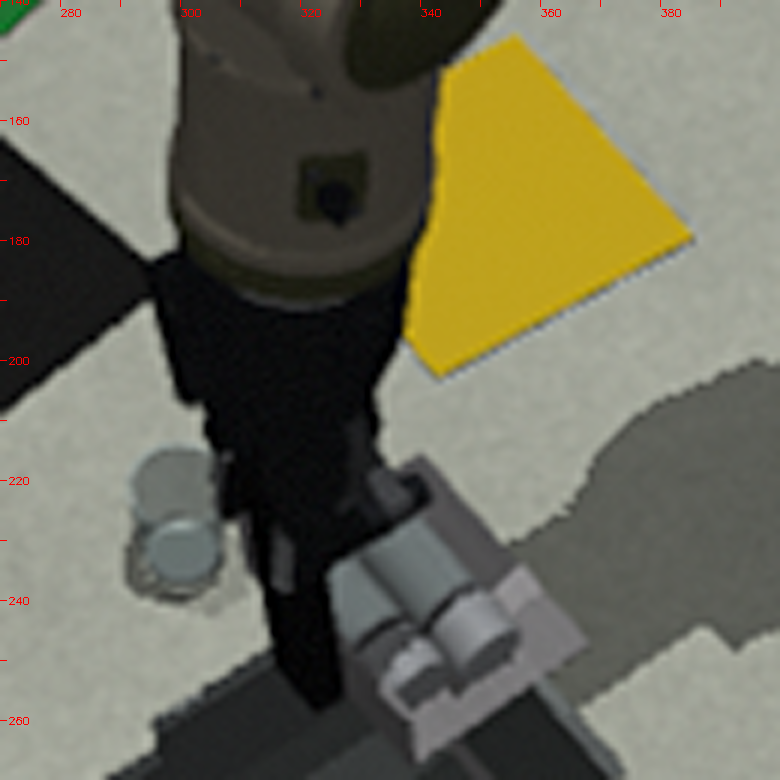

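carry_out:
  deltas: "0 4 -0.5 0 20;0.5 8 -1 0 20;1 12 -1 0 20;1.5 15 -1 0 20;1.5 18 -1 0 20;1.5 20 -1 0 20;1.5 20 -1 0 20;1.5 20 -1 0 20"

```text
time_s: 25.65
position: [0.5755, 0.1192, 0.3216]
eef_rot: [0.032, 0.015, 0.999, 0.001]
wrist_force: [0.6, -0.0, -2.1]
finger_gap: 0.329
```

```bash
python3 -c "
from h import *
plan((.561,.368,.31),.072)
for n in ('scene',):
    im=optics.snapshot(n); cv2.imwrite(f'pics/{n}20.png',im[:,:,::-1])
crop('pics/scene20.png',(290,170,440,320),5,'pics/c28.png')"
```

```text
t 25.65 p [0.5755 0.1192 0.3216] yaw -0.0307 tilt [ 0.0646  0.0006 -0.9979] F [ 0.6 -0.  -2.1] M [-0.03 -0.06 -0.01] gap 28.1
turn deg -5.88
delta mm [ 22.9 248.2  10.8]
```

View pics/c28.png

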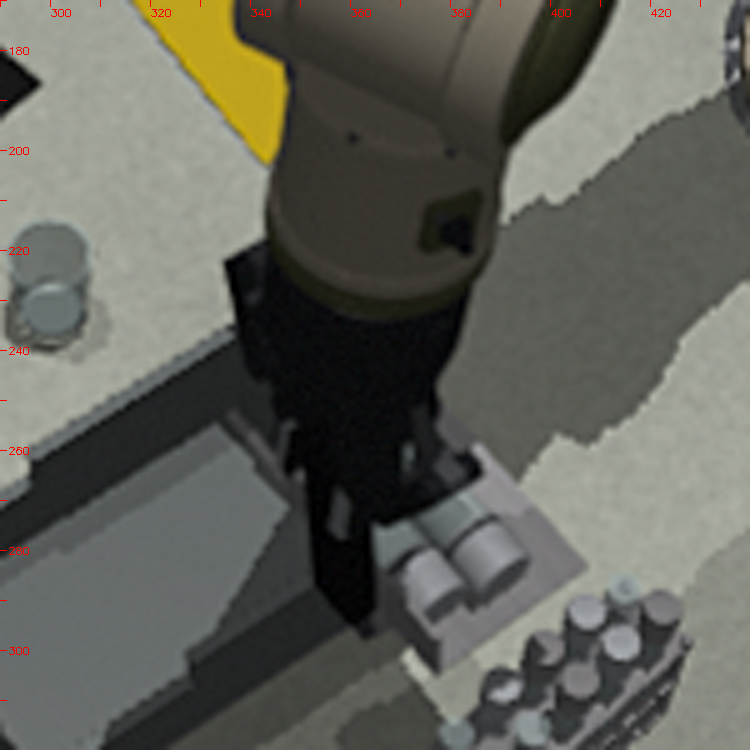

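carry_out:
  deltas: "1.5 20 0 -0.5 20;1.5 20 0 -0.5 20;1.5 20 0 -0.5 20;1.5 20 0 -0.5 20;1.5 20 0 -0.5 20;1.5 20 0 -0.5 20;1.5 20 0 -0.5 20;1.5 20 0 -0.5 20;1.5 18 0 -0.5 20;1 15 0 -0.5 20"

```text
time_s: 26.7
position: [0.5515, 0.3344, 0.3202]
eef_rot: [0.031, -0.036, 0.999, 0.001]
wrist_force: [1.1, 0.6, -3.9]
finger_gap: 0.337
```

```bash
python3 -c "
from h import *
plan((.561,.368,.31),.072)"
```

```text
t 26.7 p [0.5515 0.3344 0.3202] yaw 0.0726 tilt [ 0.0619  0.0051 -0.9981] F [ 1.1  0.6 -3.9] M [-0.07 -0.03 -0.06] gap 28.7
turn deg 0.03
delta mm [-11.2  32.8  11. ]
```

carry_out:
  deltas: "-1 12 0 0 20;-1.5 9 0 0 20;-2 6 0 0 20;-2 3 0 0 20;-2 1 0 0 20;-1 0 0 0 20;0 0 0 0 20;0 0 0 0 20"

```text
time_s: 27.5
position: [0.5597, 0.3683, 0.3204]
eef_rot: [0.031, -0.036, 0.999, 0.001]
wrist_force: [0.3, -0.2, -2.8]
finger_gap: 0.333
```

```bash
python3 -c "
from h import *
plan((.561,.368,.31),.072)
for n in ('scene','top'):
    im=optics.snapshot(n); cv2.imwrite(f'pics/{n}21.png',im[:,:,::-1])
crop('pics/scene21.png',(350,250,500,480),3,'pics/c29.png');crop('pics/top21.png',(120,170,260,300),4,'pics/c30.png')"
```

```text
t 27.5 p [0.5597 0.3683 0.3204] yaw 0.0718 tilt [ 0.0614  0.0037 -0.9981] F [ 0.3 -0.2 -2.8] M [-0.06 -0.06 -0.04] gap 28.5
turn deg -0.01
delta mm [-0.7 -0.4 10.4]
```

View pics/c29.png

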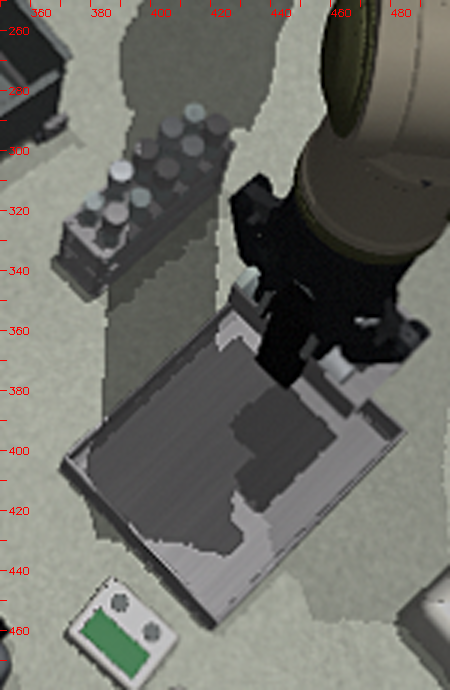

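View pics/c30.png

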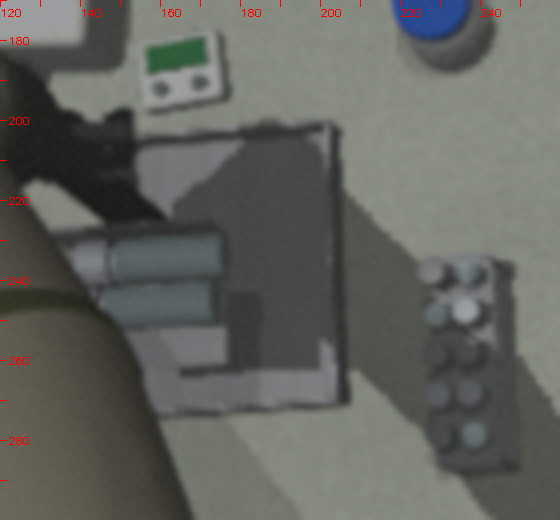

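```bash
python3 -c "
from h import *
print(onz('top',(177.5,261.5),.212), onz('top',(177,232),.235))"
```

```text
[0.45392205 0.30311578 0.212     ] [0.52596964 0.30104787 0.235     ]
```

carry_out:
  deltas: "0 0 8 0 20;0 0 14 0 20;0 0 18 0 20;0 0 18 0 20;0 0 18 0 20;0 0 18 0 20;0 0 18 0 20;0 0 14 0 20;0 0 8 0 20;0 0 3 0 20;0 0 0 0 20"

```text
time_s: 28.7
position: [0.5666, 0.3673, 0.1701]
eef_rot: [0.029, -0.036, 0.999, -0.0]
wrist_force: [0.7, 0.0, -3.1]
finger_gap: 0.333
```

```bash
python3 -c "
from h import *
plan((.561,.368,.12),.072)
for n in ('scene','top'):
    im=optics.snapshot(n); cv2.imwrite(f'pics/{n}22.png',im[:,:,::-1])
crop('pics/scene22.png',(350,290,500,480),4,'pics/c31.png');crop('pics/top22.png',(120,170,260,300),4,'pics/c32.png')"
```

```text
t 28.7 p [0.5666 0.3673 0.1701] yaw 0.0722 tilt [ 0.0576  0.0015 -0.9983] F [ 0.7  0.  -3.1] M [-0.05  0.01 -0.02] gap 28.4
turn deg 0.01
delta mm [ 8.5  1.2 49.7]
```

View pics/c31.png

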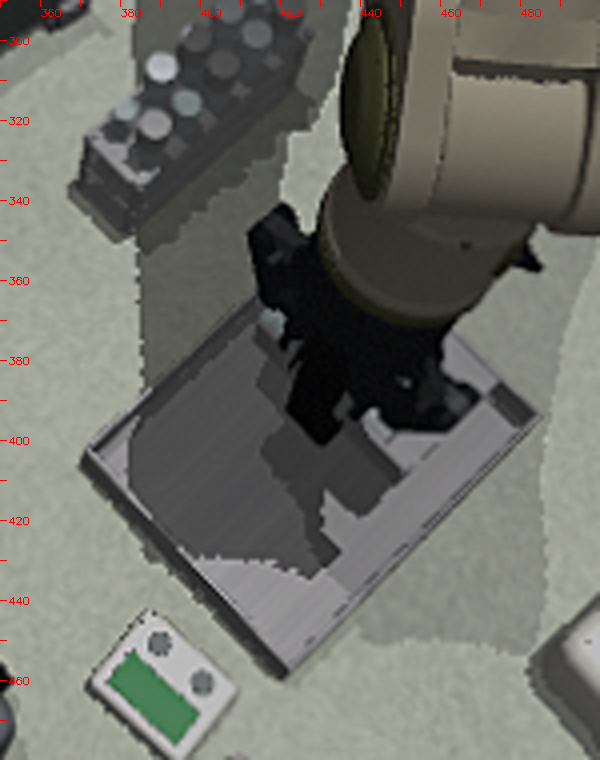

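View pics/c32.png

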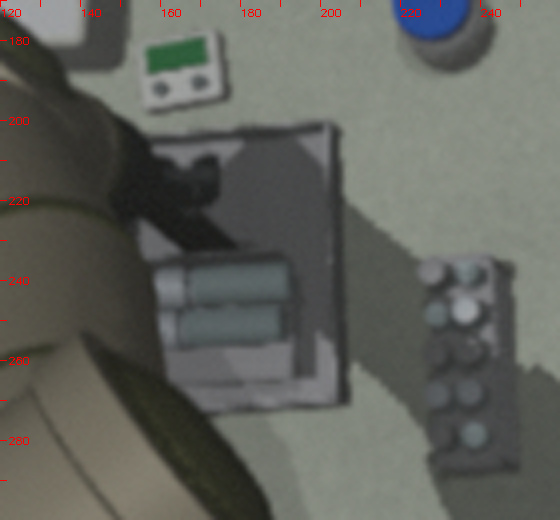

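carry_out:
  deltas: "0.6 0 8 0 20;0.8 0 12 0 20;0.8 0 12 0 20;0.5 0 8 0 20;0.3 0 5 0 20;0 0 3 0 20;0 0 0 0 20"

```text
time_s: 29.5
position: [0.5673, 0.368, 0.1199]
eef_rot: [0.03, -0.036, 0.999, 0.001]
wrist_force: [0.2, -0.0, -2.6]
finger_gap: 0.33
```

```bash
python3 -c "
from h import *
plan((.561,.368,.12),.072)
for n in ('scene','top'):
    im=optics.snapshot(n); cv2.imwrite(f'pics/{n}23.png',im[:,:,::-1])
crop('pics/scene23.png',(350,290,500,480),4,'pics/c33.png');crop('pics/top23.png',(120,170,260,300),4,'pics/c34.png')"
```

```text
t 29.5 p [0.5673 0.368  0.1199] yaw 0.0723 tilt [ 0.0605  0.0037 -0.9982] F [ 0.2 -0.  -2.6] M [ 0.05 -0.01 -0.02] gap 28.2
turn deg 0.02
delta mm [ 6.3  0.4 -0.5]
```

View pics/c34.png

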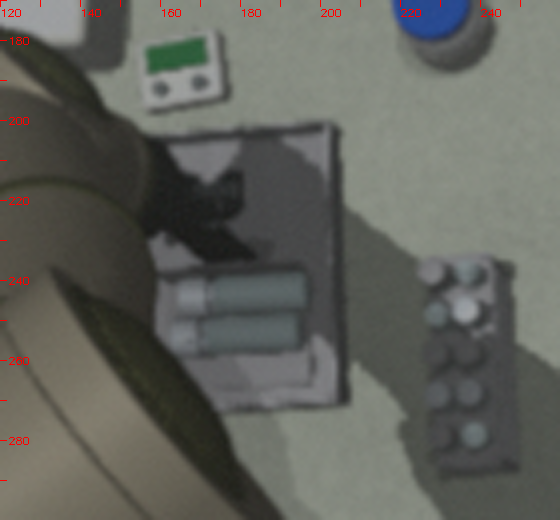

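carry_out:
  deltas: "0 0 1.5 0 20;0 0 1.5 0 20;0 0 0 0 20"

```text
time_s: 29.9
position: [0.5683, 0.3686, 0.1185]
eef_rot: [0.031, -0.036, 0.999, 0.002]
wrist_force: [0.5, -0.1, -3.4]
finger_gap: 0.329
```

```bash
python3 -c "
from h import *
plan((.561,.368,.12),.072)"
```

```text
t 29.9 p [0.5683 0.3686 0.1185] yaw 0.072 tilt [ 0.0627  0.0054 -0.998 ] F [ 0.5 -0.1 -3.4] M [ 0.03 -0.07  0.01] gap 28.1
turn deg 0.0
delta mm [ 7.2 -0.1 -1.9]
```

carry_out:
  deltas: "2 0 2 0 20;2 0 2 0 20;2 0 1 0 20"

```text
time_s: 30.2
position: [0.567, 0.3685, 0.1183]
eef_rot: [0.036, -0.035, 0.999, 0.003]
wrist_force: [1.5, -0.7, -0.7]
finger_gap: 0.336
```

```bash
python3 -c "
from h import *
plan((.561,.368,.12),.072)"
```

```text
t 30.2 p [0.567  0.3685 0.1183] yaw 0.0705 tilt [ 0.072   0.0084 -0.9974] F [ 1.5 -0.7 -0.7] M [-0.37 -0.35 -0.01] gap 28.7
turn deg -0.08
delta mm [ 5.9 -0.  -2.1]
```

carry_out:
  deltas: "2 0 1 0 20;3 0 0.5 0 20;4 0 0.5 0 20;4 0 0.5 0 20"
  squeeze: 20

```text
time_s: 30.6
position: [0.5592, 0.3687, 0.1183]
eef_rot: [0.042, -0.034, 0.999, 0.005]
wrist_force: [4.8, -1.1, 6.2]
finger_gap: 0.329
```

```bash
python3 -c "
from h import *
plan((.561,.368,.12),.072)
for n in ('scene','top'):
    im=optics.snapshot(n); cv2.imwrite(f'pics/{n}24.png',im[:,:,::-1])
crop('pics/scene24.png',(350,290,500,480),4,'pics/c35.png');crop('pics/top24.png',(140,190,230,290),6,'pics/c36.png')"
```

```text
t 30.6 p [0.5592 0.3687 0.1183] yaw 0.0691 tilt [ 0.0829  0.0138 -0.9965] F [ 4.8 -1.1  6.2] M [-0.3  -1.77  0.05] gap 28.1
turn deg -0.17
delta mm [-1.8 -0.8 -1.5]
```

View pics/c36.png

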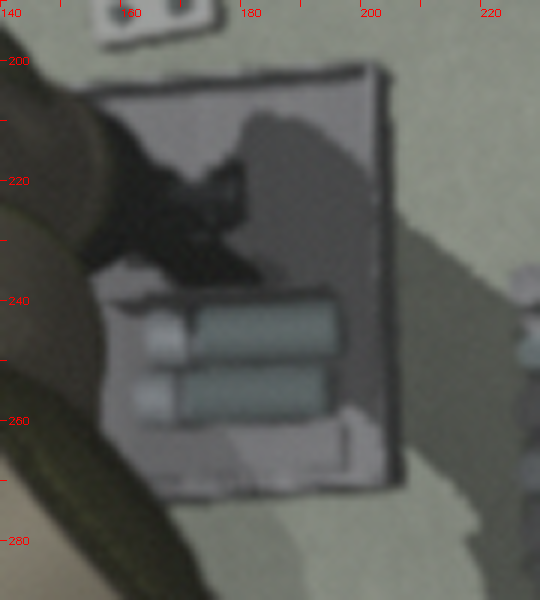

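View pics/c35.png

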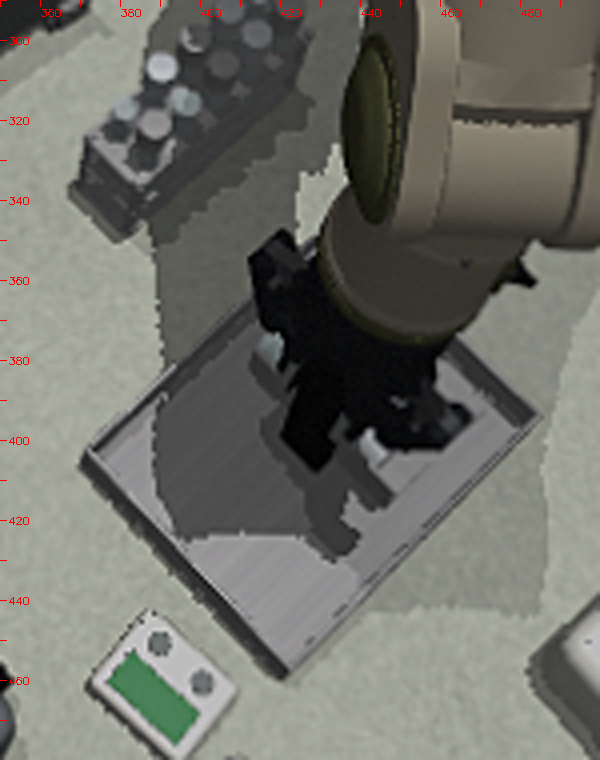

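carry_out:
  deltas: "4 0 -0.5 0 20;4 0 -1 0 20;4 0 -1 0 20;4 0 -1.5 0 20"

```text
time_s: 31.1
position: [0.5451, 0.369, 0.1217]
eef_rot: [0.045, -0.035, 0.998, 0.007]
wrist_force: [7.7, -0.9, -2.5]
finger_gap: 0.333
```

```bash
python3 -c "
from h import *
plan((.561,.368,.12),.072)
for n in ('top',):
    im=optics.snapshot(n); cv2.imwrite(f'pics/{n}25.png',im[:,:,::-1])
crop('pics/top25.png',(140,190,230,290),6,'pics/c37.png')"
```

```text
t 31.1 p [0.5451 0.369  0.1217] yaw 0.0713 tilt [ 0.0895  0.0177 -0.9958] F [ 7.7 -0.9 -2.5] M [-0.2  -2.36 -0.06] gap 28.5
turn deg -0.04
delta mm [-15.6  -2.1   3.1]
```

View pics/c37.png

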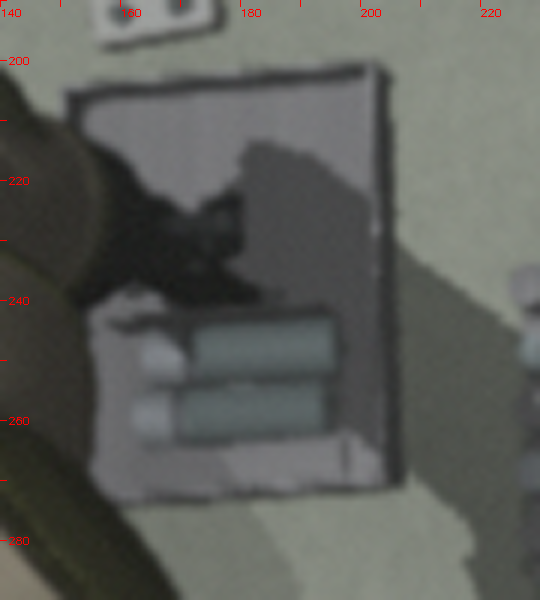

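carry_out:
  deltas: "4 -0.3 -1 0 20;4 -0.3 -1 0 20;4 0 -1.5 0 20"

```text
time_s: 31.45
position: [0.5368, 0.3682, 0.1254]
eef_rot: [0.05, -0.035, 0.998, 0.009]
wrist_force: [6.6, -0.7, -3.9]
finger_gap: 0.333
```

```bash
python3 -c "
from h import *
plan((.561,.368,.12),.072)
for n in ('top',):
    im=optics.snapshot(n); cv2.imwrite(f'pics/{n}26.png',im[:,:,::-1])
crop('pics/top26.png',(140,190,230,290),6,'pics/c38.png')"
```

```text
t 31.45 p [0.5368 0.3682 0.1254] yaw 0.0707 tilt [ 0.0984  0.0217 -0.9949] F [ 6.6 -0.7 -3.9] M [-0.31 -2.62  0.01] gap 28.4
turn deg -0.07
delta mm [-23.5  -2.    7.8]
```

View pics/c38.png

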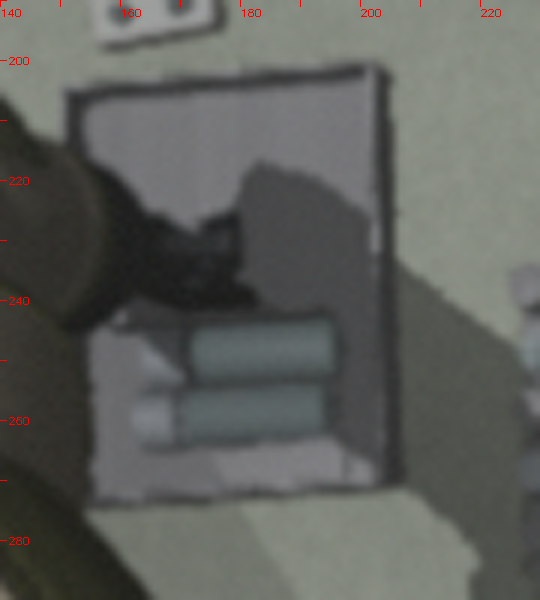

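carry_out:
  deltas: "4 -0.3 0 0 20;5 0 0 0 20;5 0 0 0 20;5 0 0 0 20"

```text
time_s: 31.9
position: [0.5281, 0.3675, 0.1274]
eef_rot: [0.059, -0.033, 0.998, 0.013]
wrist_force: [9.6, -0.6, 7.4]
finger_gap: 0.338
```

```bash
python3 -c "
from h import *
plan((.561,.368,.12),.072)
for n in ('top','scene'):
    im=optics.snapshot(n); cv2.imwrite(f'pics/{n}27.png',im[:,:,::-1])
crop('pics/top27.png',(140,190,230,290),6,'pics/c39.png');crop('pics/scene27.png',(350,290,500,480),4,'pics/c40.png')"
```

```text
t 31.9 p [0.5281 0.3675 0.1274] yaw 0.0683 tilt [ 0.1178  0.0298 -0.9926] F [ 9.6 -0.6  7.4] M [-0.57 -2.96 -0.03] gap 28.9
turn deg -0.21
delta mm [-31.7  -1.9  11.3]
```

View pics/c39.png

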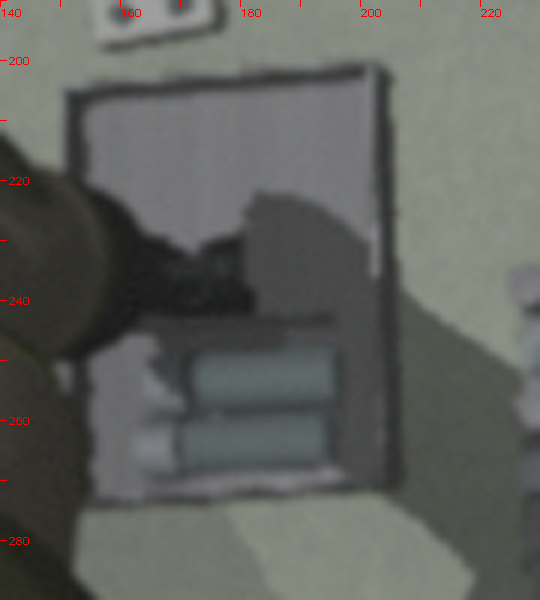

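View pics/c40.png

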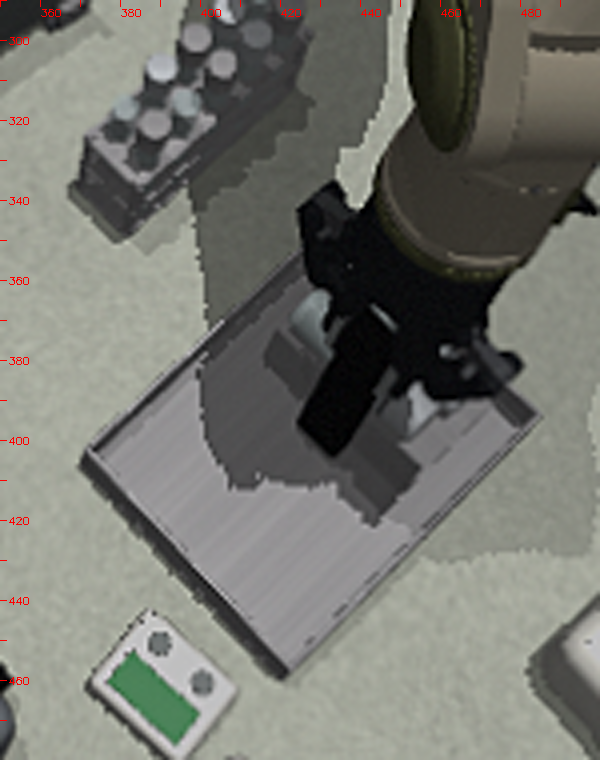

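carry_out:
  deltas: "3 0 0 0 20;2 0 0 0 20;0 0 0 0 20;0 0 0 0 20"

```text
time_s: 32.4
position: [0.5273, 0.367, 0.1284]
eef_rot: [0.064, -0.033, 0.997, 0.014]
wrist_force: [4.6, 0.7, -1.5]
finger_gap: 0.33
```

```bash
python3 -c "
from h import *
plan((.561,.368,.12),.072)
for n in ('top','scene'):
    im=optics.snapshot(n); cv2.imwrite(f'pics/{n}28.png',im[:,:,::-1])
crop('pics/top28.png',(140,190,230,290),6,'pics/c41.png');crop('pics/scene28.png',(350,290,500,480),4,'pics/c42.png')"
```

```text
t 32.4 p [0.5273 0.367  0.1284] yaw 0.0677 tilt [ 0.1264  0.0325 -0.9915] F [ 4.6  0.7 -1.5] M [-0.03 -1.39 -0.05] gap 28.2
turn deg -0.24
delta mm [-32.4  -1.5  12.6]
```

View pics/c41.png

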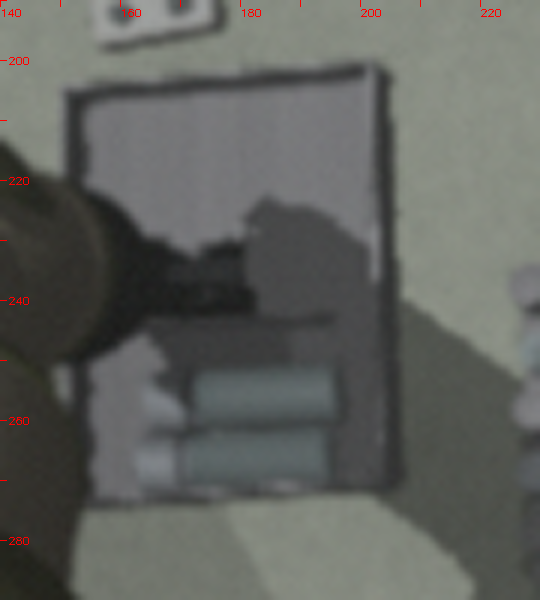

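View pics/c42.png

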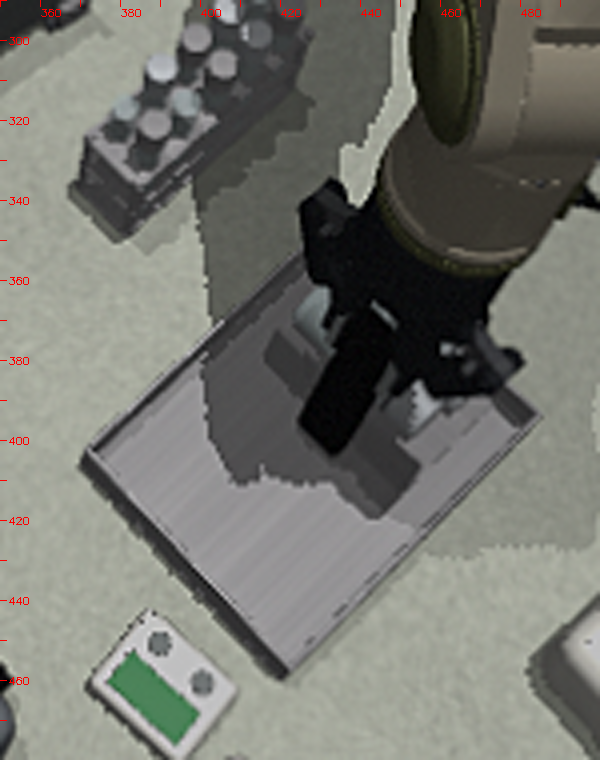

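carry_out:
  deltas: "0 0 0 0 20;0 0 0 0 20;-3 0 0.2 0 20;-4 0 0.4 0 20;-5 0 0.5 0 20;-5 0 0.5 0 20"
  squeeze: 120

```text
time_s: 33.1
position: [0.5398, 0.3675, 0.1265]
eef_rot: [0.059, -0.034, 0.998, 0.012]
wrist_force: [-0.4, 0.1, -1.1]
finger_gap: 0.335
```

```bash
python3 -c "
from h import *
plan((.561,.368,.12),.072)
for n in ('top',):
    im=optics.snapshot(n); cv2.imwrite(f'pics/{n}29.png',im[:,:,::-1])
crop('pics/top29.png',(140,190,230,290),6,'pics/c43.png')"
```

```text
t 33.1 p [0.5398 0.3675 0.1265] yaw 0.0695 tilt [ 0.1175  0.0282 -0.9927] F [-0.4  0.1 -1.1] M [-0.14  0.48 -0.05] gap 28.6
turn deg -0.14
delta mm [-20.2  -1.1   9. ]
```

View pics/c43.png

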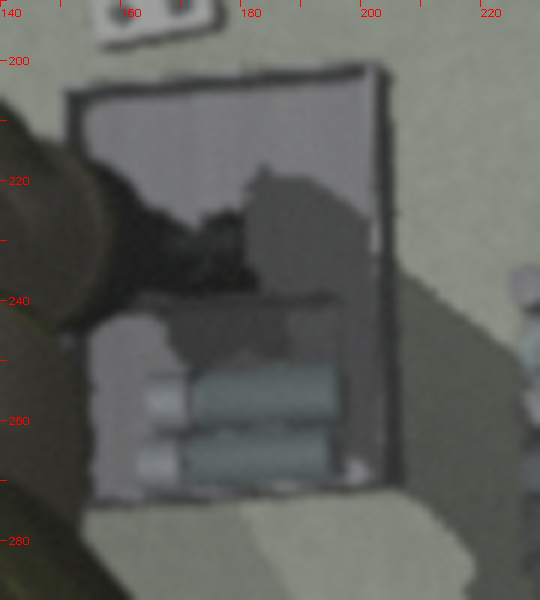

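carry_out:
  deltas: "-5 0 0.3 0 20;-5 0 0.3 0 20;-5 0 0.3 0 20;-5 0 0.3 0 20;-5 0 0.3 0 20;-5 0 0.3 0 20"

```text
time_s: 33.75
position: [0.5733, 0.3696, 0.1282]
eef_rot: [0.059, -0.034, 0.998, 0.012]
wrist_force: [0.6, -0.6, -2.3]
finger_gap: 0.329
```

```bash
python3 -c "
from h import *
plan((.561,.368,.12),.072)
for n in ('top',):
    im=optics.snapshot(n); cv2.imwrite(f'pics/{n}30.png',im[:,:,::-1])
crop('pics/top30.png',(140,190,230,290),6,'pics/c44.png')"
```

```text
t 33.75 p [0.5733 0.3696 0.1282] yaw 0.0688 tilt [ 0.1178  0.0283 -0.9926] F [ 0.6 -0.6 -2.3] M [-0.03  0.14 -0.01] gap 28.1
turn deg -0.18
delta mm [13.2 -0.9  6.7]
```

View pics/c44.png

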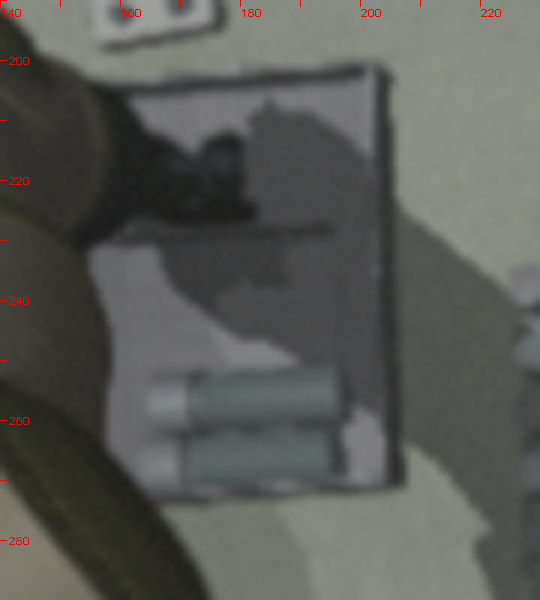

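carry_out:
  deltas: "-5 0 0.3 0 20;-5 0 0.3 0 20;-5 0 0.3 0 20;-5 0 0.3 0 20;-5 0 0.3 0 20;-3 0 0.2 0 20;0 0 0 0 20"

```text
time_s: 34.5
position: [0.6051, 0.3714, 0.1303]
eef_rot: [0.06, -0.033, 0.998, 0.012]
wrist_force: [0.4, 0.3, -1.9]
finger_gap: 0.329
```

```bash
python3 -c "
from h import *
plan((.561,.368,.12),.072)
for n in ('top','scene'):
    im=optics.snapshot(n); cv2.imwrite(f'pics/{n}31.png',im[:,:,::-1])
crop('pics/top31.png',(140,190,230,290),6,'pics/c45.png');crop('pics/scene31.png',(350,290,500,480),4,'pics/c46.png')"
```

```text
t 34.5 p [0.6051 0.3714 0.1303] yaw 0.0678 tilt [ 0.1189  0.0285 -0.9925] F [ 0.4  0.3 -1.9] M [-0.04  0.1   0.04] gap 28.1
turn deg -0.24
delta mm [45.2 -0.7  4.9]
```

View pics/c45.png

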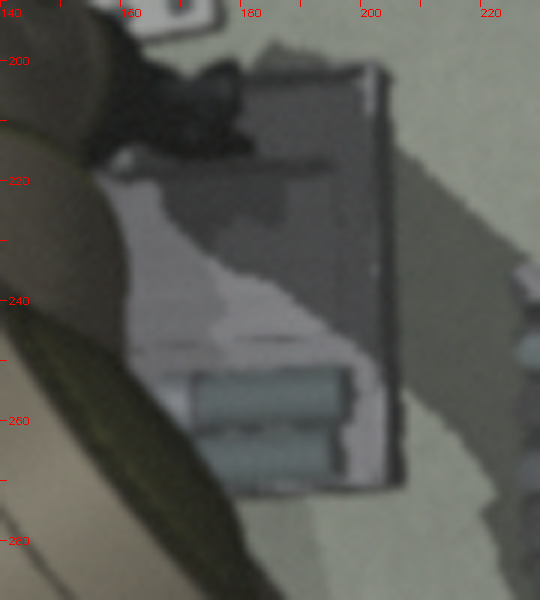

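View pics/c46.png

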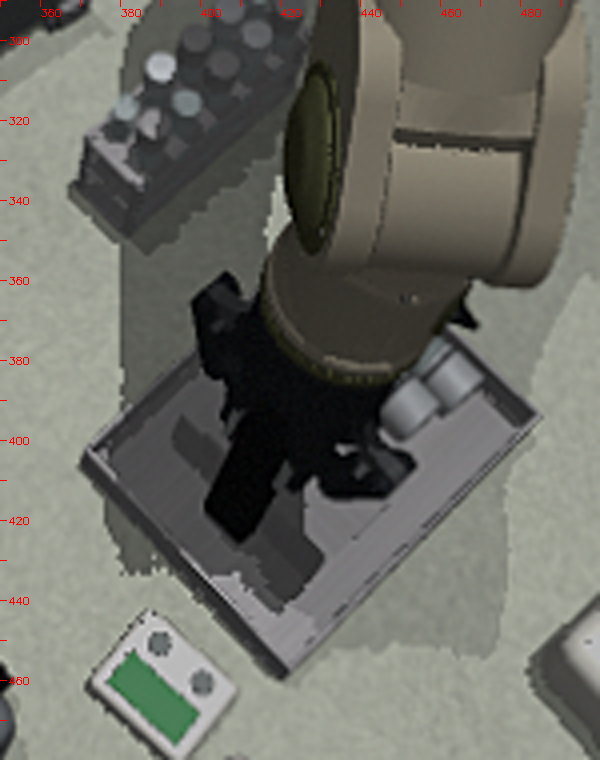

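carry_out:
  deltas: "-1.2 0 -8 0 20;-1.5 0 -14 0 20;-2 0 -20 0 20;-2 0 -25 0 20;-2 0 -25 0 20;-2 0 -25 0 20;-2 0 -25 0 20;-2 0 -25 0 20;-1 0 -15 0 20;0 0 0 0 20"

```text
time_s: 35.6
position: [0.5956, 0.3676, 0.3312]
eef_rot: [0.062, -0.035, 0.997, 0.014]
wrist_force: [-0.1, -0.1, -1.4]
finger_gap: 0.332
```

```bash
python3 -c "
from h import *
plan((.56,-.372,.30),.12)
for n in ('top','scene'):
    im=optics.snapshot(n); cv2.imwrite(f'pics/{n}32.png',im[:,:,::-1])
crop('pics/scene32.png',(350,240,500,480),3,'pics/c47.png')"
```

```text
t 35.6 p [0.5956 0.3676 0.3312] yaw 0.0712 tilt [ 0.1221  0.0322 -0.992 ] F [-0.1 -0.1 -1.4] M [-0.05  0.09 -0.01] gap 28.4
turn deg -2.8
delta mm [  89.1 -735.7    2.8]
```

View pics/c47.png

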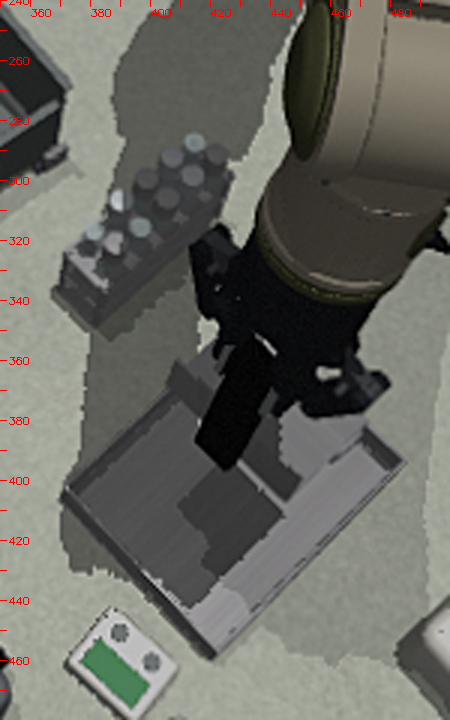

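carry_out:
  deltas: "2 -15 0 0 20;3.5 -25 0 0 20;3.5 -30 0 0 20;3.5 -30 0 0 20;3.5 -30 0 0 20;3.5 -30 0 0 20;3.5 -30 0 0 20;3.5 -30 0 0 20;3.5 -30 0 0 20;3.5 -30 0 0 20;3.5 -30 0 0 20;3.5 -30 0 0 20"

```text
time_s: 36.9
position: [0.5675, 0.0031, 0.3014]
eef_rot: [0.048, -0.036, 0.998, 0.008]
wrist_force: [1.6, 0.1, -2.2]
finger_gap: 0.331
```

```bash
python3 -c "
from h import *
plan((.56,-.372,.30),.12)
im=optics.snapshot('top'); cv2.imwrite('pics/top33.png',im[:,:,::-1])
crop('pics/top33.png',(140,190,230,290),6,'pics/c48.png')"
```

```text
t 36.9 p [0.5675 0.0031 0.3014] yaw 0.0727 tilt [ 0.0947  0.0197 -0.9953] F [ 1.6  0.1 -2.2] M [-0.03  0.02  0.01] gap 28.3
turn deg -2.71
delta mm [  34.2 -373.5   -6.7]
```

View pics/c48.png

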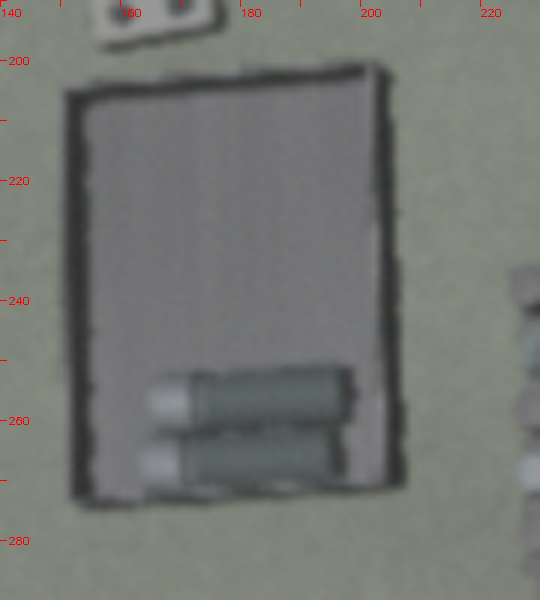

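Both tubes rest in the tray, against its near wall (caps near (167,257) and (166,267)). On to the mat.

carry_out:
  deltas: "3 -30 -1 -0.5 20;3 -30 -1 -0.5 20;3 -30 -1 -0.5 20;3 -30 -1 -0.5 20;3 -30 -1 -0.5 20;3 -30 -1 0 20;3 -30 -1 0 20;3 -30 -1 0 20;3 -30 -1 0 20;3 -30 -1 0 20;3 -30 -1 0 20;1 -15 0 0 20"

```text
time_s: 38.15
position: [0.5483, -0.3698, 0.2922]
eef_rot: [0.035, -0.052, 0.998, 0.008]
wrist_force: [-0.1, 0.6, -2.1]
finger_gap: 0.329
```

```bash
python3 -c "
from h import *
plan((.56,-.372,.20),.12)"
```

```text
t 38.15 p [ 0.5483 -0.3698  0.2922] yaw 0.1038 tilt [ 0.0687  0.0191 -0.9975] F [-0.1  0.6 -2.1] M [-0.03  0.   -0.03] gap 28.1
turn deg -0.93
delta mm [-4.9 -4.5 92.7]
```

carry_out:
  deltas: "1.2 -2 20 0 20;1.8 0 25 0 20;1.8 0 25 0 20;1.8 0 25 0 20;1.4 0 20 0 20;1 0 15 0 20;0 0 8 0 20;0 0 0 0 20"

```text
time_s: 38.95
position: [0.5429, -0.3691, 0.1433]
eef_rot: [0.031, -0.049, 0.998, 0.011]
wrist_force: [0.3, 0.2, -2.9]
finger_gap: 0.33
```

```bash
python3 -c "
from h import *
plan((.551,-.372,.119),.12)
im=optics.snapshot('scene'); cv2.imwrite('pics/scene34.png',im[:,:,::-1])
crop('pics/scene34.png',(200,110,310,230),6,'pics/c49.png')"
```

```text
t 38.95 p [ 0.5429 -0.3691  0.1433] yaw 0.0993 tilt [ 0.0606  0.0245 -0.9979] F [ 0.3  0.2 -2.9] M [-0.06  0.04  0.  ] gap 28.2
turn deg -1.18
delta mm [-6.3 -4.2 24.7]
```

View pics/c49.png

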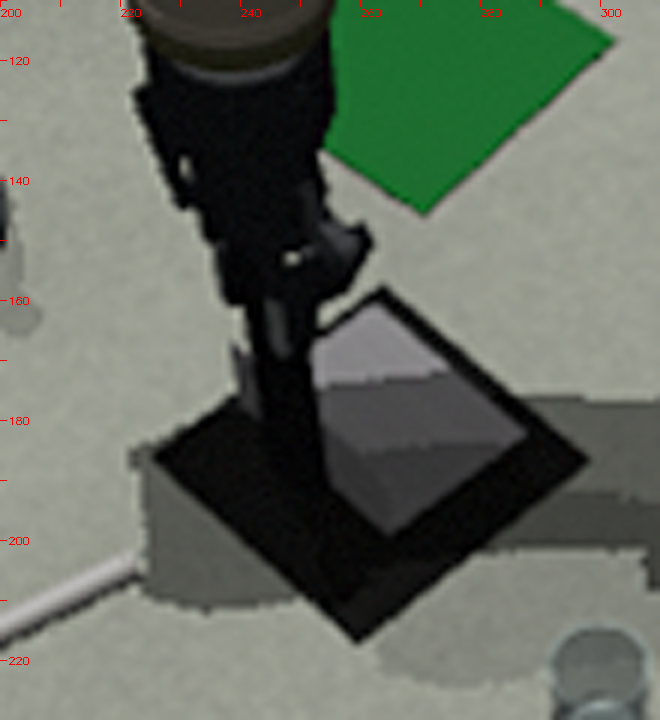

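carry_out:
  deltas: "-2 -1 8 0 20;-2 -1 8 0 20;-1 0 5 0 20;0 0 3 0 20;0 0 2 0 20"

```text
time_s: 39.5
position: [0.5537, -0.3706, 0.1205]
eef_rot: [0.035, -0.05, 0.998, 0.009]
wrist_force: [0.6, 4.3, 15.6]
finger_gap: 0.328
```

```bash
python3 -c "
from h import *
plan((.551,-.372,.119),.12)"
```

```text
t 39.5 p [ 0.5537 -0.3706  0.1205] yaw 0.0998 tilt [ 0.068   0.0213 -0.9975] F [ 0.6  4.3 15.6] M [ 0.39  0.83 -0.22] gap 28.0
turn deg -1.16
delta mm [ 2.9 -1.1  1.3]
```

Contact with the mat. Soften the grip and press flat.

carry_out:
  deltas: "0 0 1 0 20;0 0 2 0 20;0 0 2 0 20;0 0 1 0 20;0 0 0 0 20"
  squeeze: 20

```text
time_s: 40.0
position: [0.5559, -0.3708, 0.1195]
eef_rot: [0.036, -0.05, 0.998, 0.007]
wrist_force: [-0.1, 0.0, 1.0]
finger_gap: 0.333
```

```bash
python3 -c "
from h import *
plan((.551,-.372,.119),.12)
im=optics.snapshot('scene'); cv2.imwrite('pics/scene35.png',im[:,:,::-1])
crop('pics/scene35.png',(200,110,310,230),6,'pics/c50.png')"
```

```text
t 40.0 p [ 0.5559 -0.3708  0.1195] yaw 0.1007 tilt [ 0.0718  0.0186 -0.9972] F [-0.1  0.   1. ] M [-0.1   0.71 -0.09] gap 28.5
turn deg -1.1
delta mm [ 5.  -0.7  0.1]
```

View pics/c50.png

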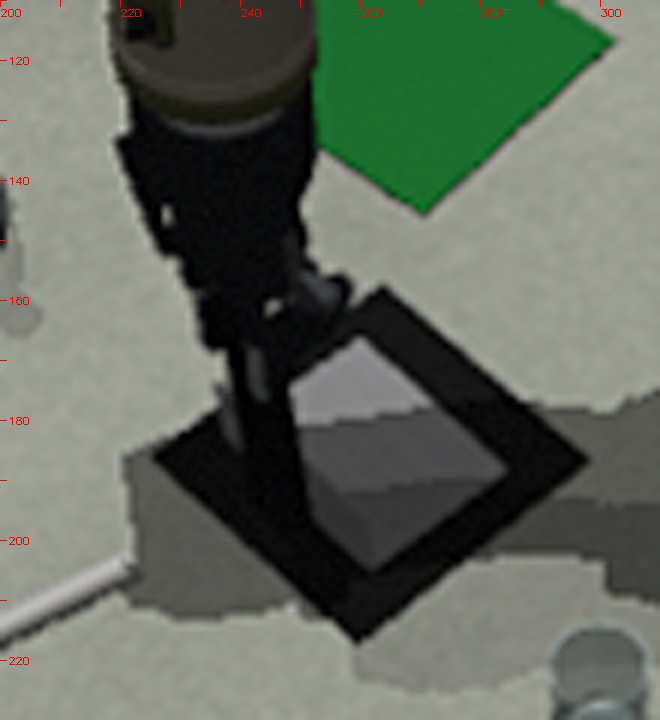

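carry_out:
  deltas: "0 0 0 0 34;0 0 0 0 45;0 0 0 0 60;0 0 0 0 80;0 0 0 0 85.4;0 0 0 0 85.4"

```text
time_s: 40.65
position: [0.5567, -0.3711, 0.1191]
eef_rot: [0.037, -0.05, 0.998, 0.007]
wrist_force: [-1.1, 0.7, -0.2]
finger_gap: 1.0
```

```bash
python3 -c "
from h import *
plan((.551,-.372,.25),.12)
im=optics.snapshot('scene'); cv2.imwrite('pics/scene36.png',im[:,:,::-1])
crop('pics/scene36.png',(200,110,310,230),6,'pics/c51.png')"
```

```text
t 40.65 p [ 0.5567 -0.3711  0.1191] yaw 0.1006 tilt [ 0.0734  0.0182 -0.9971] F [-1.1  0.7 -0.2] M [ 0.05  0.1  -0.03] gap 85.4
turn deg -1.11
delta mm [  -4.1    1.1 -131. ]
```

View pics/c51.png

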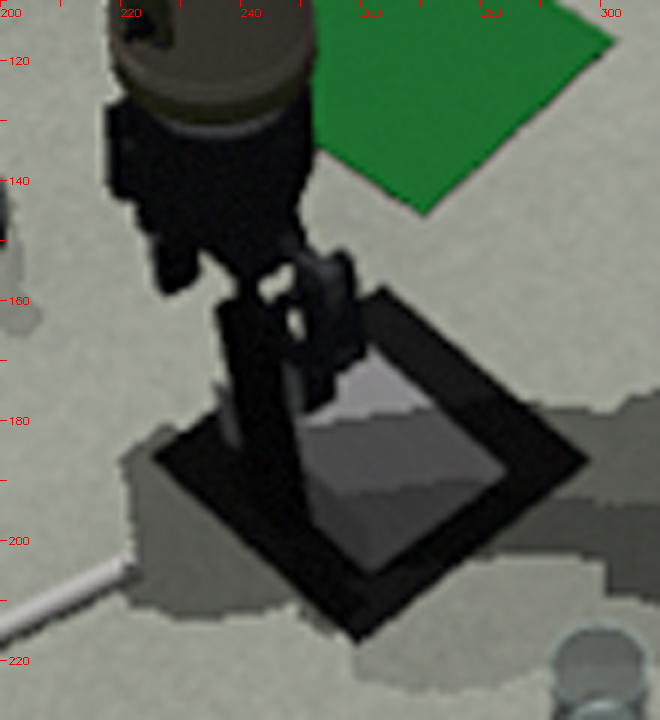

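Released and standing. Raising straight up (the tool is tilted, so I move along its own axis).

carry_out:
  deltas: "0 0 -10 0 85.4;0 0 -15 0 85.4;0 0 -20 0 85.4;0 0 -30 0 85.4;0 0 -30 0 85.4;0 0 -30 0 85.4;0 0 -20 0 85.4;0 0 0 0 85.4"

```text
time_s: 41.5
position: [0.5444, -0.3743, 0.2883]
eef_rot: [0.039, -0.05, 0.998, 0.006]
wrist_force: [1.2, 0.2, -0.1]
finger_gap: 1.0
```

carry_out:
  deltas: "0 30 0 0 85.4;0 40 0 0 85.4;0 40 0 0 85.4;0 40 0 0 85.4;0 30 0 0 85.4;0 0 0 0 85.4;0 0 0 0 85.4;0 0 0 0 85.4"

```text
time_s: 42.3
position: [0.5237, -0.1907, 0.2924]
eef_rot: [0.041, -0.049, 0.998, 0.004]
wrist_force: [-0.3, -0.9, 0.2]
finger_gap: 1.006
```

```bash
python3 -c "
from h import *
plan()
for n in ('scene','top'):
    im=optics.snapshot(n); cv2.imwrite(f'pics/{n}37.png',im[:,:,::-1])
crop('pics/scene37.png',(200,110,310,230),6,'pics/c52.png')"
```

```text
t 42.3 p [ 0.5237 -0.1907  0.2924] yaw 0.0979 tilt [ 0.0805  0.0123 -0.9967] F [-0.3 -0.9  0.2] M [-0.04  0.03 -0.06] gap 85.9
```

View pics/c52.png

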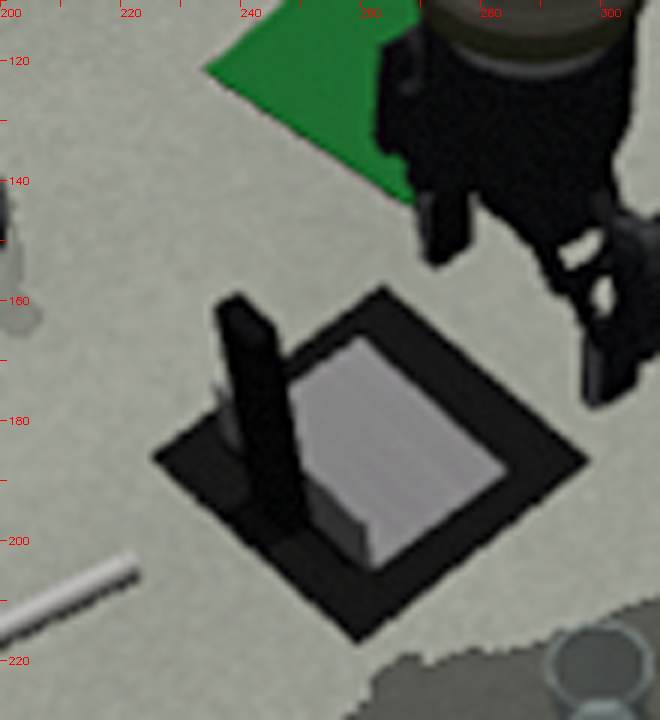

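View pics/top37.png

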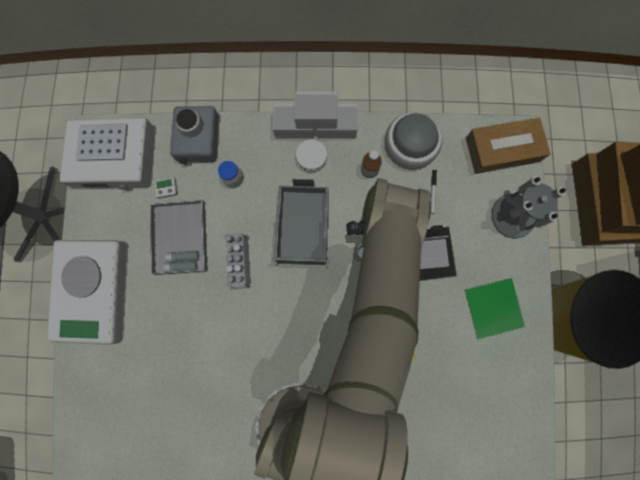

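View pics/scene37.png

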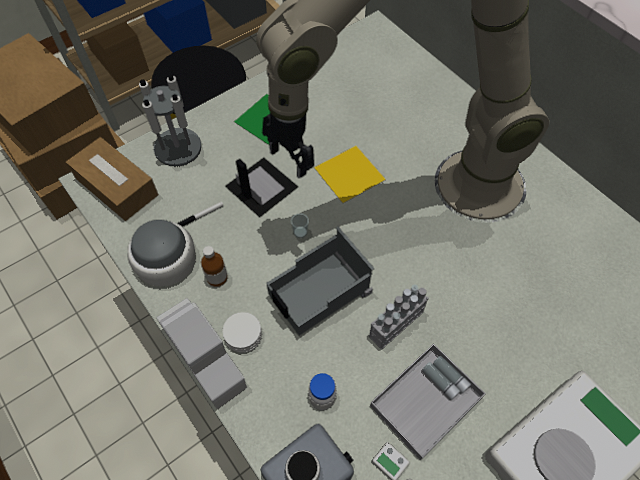

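```bash
python3 - <<'E'
from sc import *
np.set_printoptions(precision=4,suppress=True)
S='scene'
obs=[(S,(-.093,-.054,.002),(260,166)),(S,(-.093,.054,.002),(284.5,188)),(S,(-.011,.054,.002),(262,205)),(S,(-.008,.015,.150),(245.3,164.5)),(S,(-.008,-.015,.150),(240,158.7)),(S,(.008,-.015,.150),(236,161)),(S,(.008,.015,0),(248,200))]
p,r=fit6(obs,[.55,-.37,.003,.1,0]); print(p,r)
b=p[:2]-.052*np.array([np.cos(p[3]),np.sin(p[3])]); print('blade',b,'dist to mat',np.hypot(*(b-[.5037,-.3743])))
# tubes in tray frame
c=np.array([.547,.3672]);R=np.array([[np.cos(.072),np.sin(.072)],[-np.sin(.072),np.cos(.072)]])
for q in [(181,257),(180,266.5)]: print(R@(onz('top',q,.025)[:2]-c))
E
```

```text
[ 0.5491 -0.3806 -0.0141  0.09    0.0061] [[ 0.2131  0.2611]
 [-0.4077  0.3518]
 [ 0.167  -0.6159]
 [ 1.4024  0.155 ]
 [-0.4075 -0.6989]
 [-1.1431  0.2468]
 [ 0.3647  0.148 ]]
blade [ 0.4973 -0.3853] dist to mat 0.012733169990098476
[-0.0602 -0.0112]
[-0.088  -0.0075]
```

Scoop upright (pitch about 0.006 rad) and about 13 mm from the mat's centre; both tubes are well inside the tray. Handing in.

```bash
python3 -c "
from cell import env
print(env.get_state()['time_s']); print(env.finish_job())"
```

```text
42.4
the job is handed in; nothing more can be done
None
```

I handed the job in at 42.4 s with both tubes in the tray and the scoop back on its black mat, released. No verdict was reported.

**What I did:**
- **Tipping:** I lifted the tab to about 0.49 rad, and both tubes gathered in the low corner. I then lowered the tote to level again before scooping, because the moves could not tilt the tool.
- **Scooping:** I slid the scoop under both tubes up to the low-end wall. Letting the handle turn slightly in a soft grip raised the lip, so the tubes rested against the back wall while I carried them.
- **Unloading:** in the tray I dipped the lip against its near wall, so the tubes rolled off almost at floor level. I drew the scoop out from under them and stood it on the mat.

**Last checks (from the pictures):**
- **Tubes:** they rest in the tray near x = -60 and -88 mm, y = -11 and -8 mm (tray frame), both within its limits.
- **Scoop:** it stands upright, with a pitch of about 0.006 rad, its blade centre about 13 mm from the mat's centre.
- **Bench:** the gripper is clear of everything, and the bystanders look unmoved. I judged that by eye.

**What disagreed:**
- **Scoop height:** the fit put it at about -14 mm, which is impossible. It came from one camera, so I trust the picture, which shows the blade flat on the mat.
- **Tool tilt:** the tool drifted from vertical by up to about 0.13 rad during contact and was still about 0.08 rad off when I handed in.

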